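# Isolate, swing and load the burn-in chassis, then switch the feed back on

### The job

Switch the feed off at its red lever, then swing the empty burn-in chassis a quarter turn about the foot that stands in the yellow ring, so that its black front panel squarely faces the robot, without pulling the foot out of the ring. Then set every power module upright and squarely across both copper bars, and once all are on throw the feed lever fully back to on. Leave the mug, bottle, screw tin, tool jar and screwdriver where they are.

Things in the scene. Friction and masses are not known exactly. Their poses are not given: they have to be found in the camera images.
- ring: Yellow swivel ring lying flat on the bench and screwed to it, 72 mm across, 7 mm high, hole 27 mm across; it holds one foot of the chassis. Origin: centre of the ring on the bench. Its x axis always points straight away from the robot (world x), its y axis to the robot's left (world y).
- chassis: Open aluminium tray, loose, 0.9 kg, on four rubber feet 14 mm high; rim 74 mm above the bench. One corner foot stands in the ring with 2.5 mm play. Origin: on the bench under the middle of that foot. x: along its length (outside from -18 to +222 mm); y: out of the black front panel with knobs (outside -92 to +18 mm; knobs 17 mm more). At the start x points roughly away from the robot, the panel to the left.
- chassis_corner (a point): Corner of the chassis opposite the held foot, at x = 222, y = -92 mm in its frame, 45 mm above the bench. Pushed sideways near here (some 4 to 8 N) the chassis swings round the held foot, its other feet sliding, and stays where it is left. When the front panel faces the robot the chassis's x axis points to the robot's left.
- bars (a point): Midway between and half-way along the two bare copper bars that run along the inside of the chassis (its x), at their top faces, 60 mm above the bench, 14 mm below the rim; axes as the chassis. Each bar is 10 mm wide, 228 mm long; centre lines 16 mm either side of this point. Below is open for 42 mm. The tray is 102 by 232 mm inside.
- feed_lever (a joint): Throw-over lever of the feed switch, rad; it starts on. 0 is off (leaning to the base's -x side by 0.5 rad from upright), 1.0 is fully on (leaning 0.5 rad to the base's +x side). It needs about 2 N at the grip and stays where it is left.
- feed_grip (a point): Middle of the red cross grip of the feed lever, a bar 18 mm thick and 50 mm long across the swing, 65 mm from the lever's hinge, which lies 52 mm above the bench over the middle of the base.
- feed_base: Grey feed switch box fixed to the bench, 100 mm (x) by 76 mm (y), top 50 mm above the bench. Origin: middle of its underside. The lever swings in its x-z plane, from -x (off, by the green lamp on the box) to +x (on, by the red lamp).
- module1_mid (a point): Power module, 0.13 kg, loose, three to five are there, all alike (None if absent): black base 64 mm (x) by 30 mm (y), 16 mm high; on it a blue finned heat sink 50 mm (x) by 16 mm (y), 28 mm high, to grip it by across the 16 mm. This point: its middle, half-way up (22 mm above its underside); x along its length, z up.
- module2_mid (a point): Power module, 0.13 kg, loose, three to five are there, all alike (None if absent): black base 64 mm (x) by 30 mm (y), 16 mm high; on it a blue finned heat sink 50 mm (x) by 16 mm (y), 28 mm high, to grip it by across the 16 mm. This point: its middle, half-way up (22 mm above its underside); x along its length, z up.
- module3_mid (a point): Power module, 0.13 kg, loose, three to five are there, all alike (None if absent): black base 64 mm (x) by 30 mm (y), 16 mm high; on it a blue finned heat sink 50 mm (x) by 16 mm (y), 28 mm high, to grip it by across the 16 mm. This point: its middle, half-way up (22 mm above its underside); x along its length, z up.
- module4_mid (a point): Power module, 0.13 kg, loose, three to five are there, all alike (None if absent): black base 64 mm (x) by 30 mm (y), 16 mm high; on it a blue finned heat sink 50 mm (x) by 16 mm (y), 28 mm high, to grip it by across the 16 mm. This point: its middle, half-way up (22 mm above its underside); x along its length, z up.
- module5_mid (a point): Power module, 0.13 kg, loose, three to five are there, all alike (None if absent): black base 64 mm (x) by 30 mm (y), 16 mm high; on it a blue finned heat sink 50 mm (x) by 16 mm (y), 28 mm high, to grip it by across the 16 mm. This point: its middle, half-way up (22 mm above its underside); x along its length, z up.
- mug: White mug, 84 mm across, 85 mm high; a bystander. Origin: middle of its underside.
- bottle: Glass bottle, 68 mm across, 170 mm high; a bystander. Origin: middle of its underside.
- screw_tin: Small round tin of screws, 54 mm across, 45 mm high; a bystander. Origin: middle of its underside.
- tool_jar: Grey jar, 80 mm across, full of upright tools, 200 mm high in all; a bystander. Origin: middle of its underside.
- screwdriver: Orange-handled screwdriver lying on the bench, 200 mm long; a bystander. Origin: middle of its length.
There are look-alikes about, which are no part of the job. Leave any brown or turquoise look-alike of the part that bears module1_mid alone.

How it is judged:
By the outcome, as a careful person would: the job done as asked, in the order asked, and still so for the second after the job is handed in, with the robot touching nothing.
Of module1, module2, module3, module4, module5 only 3 to 5 are there at a start; the rules pass over those that are not, and their reading is None.
At some moment in a run one of module1, module2, module3, module4, module5 may be knocked a few centimetres aside while the robot is not near it.
It also fails if it takes over 210 s, if anything falls off the work surface, if the arm or the gripper's body presses on something with over 40 N, if the wrist force passes 120 N, or if a joint passes its speed limit or range.

### The arm

A 7-joint arm with a two-finger parallel gripper is mounted at the origin on the work surface. World frame = base frame: x ahead of the robot, y to its left, z up, the work surface at z = 0. Lengths are in m, angles in rad, forces in N, time in s.
With the tool pointing down it reaches from about 0.35 to 0.9 m from the base axis. Payload 8.1 kg.
Tool frame: the origin (TCP) lies between the finger pads; the fingertips stand 25 mm ahead of it and the grasp point (between the pads) lies 6 mm ahead of it; z points along the fingers, y is the direction in which the jaws open and shut (so a half turn about z gives the same grasp; the last joint's range is limited). The gripper opens to 92 mm and grips with 3 to 60 N. Pads are 19 mm wide; open, the fingers measure 130 mm over their backs; the gripper's body (75 mm by 190 mm) begins 47 mm behind the grasp point.
Start: joints at [1.201, 0.434, 0.025, 1.573, -0.012, 1.134, -0.075], TCP at [0.165, -0.603, 0.252] pointing down, gripper open.
Joint ranges: [-2.62, 2.62], [-0.44, 2.09], [-1.27, 1.32], [0.08, 2.57], [-1.32, 4.46], [0.12, 2], [-2.74, 2.74]. Speed limits (rad/s): [2.22, 2.22, 3.01, 3.01, 3.14, 3.14, 3.14].

### API

Orientations are given as a rotation vector (axis times angle).
In Python, from cell import * gives the robot as it stands.
- The arm moves only by the shell command python3 -m jog 'ROWS' [FORCE]. ROWS is JSON, one flat list of numbers, 5 for each row, row after row: the finger opening in mm, from 0 to 91.8, then the shift along the tool's x, y, z in units of 40 mm (1.0 is 40 mm), then the turn about the tool's z in units of 6 degrees (1.0 is 6 degrees). A call has 1 to 20 rows; each row shifts and turns the pose as measured when the row begins, along the tool's axes as they then stand; what a row does not reach is not made up. A row lasts 1/12 s, in which the tool goes at most 41.7 mm and 7.16 degrees, less where a joint would pass 70% of its speed; a pose out of reach is approached as far as the arm can. A call is refused whole if a number of a shift passes 1 or a number of a turn 1, either way. A call with a gripper value outside its range is refused whole. The fingers move at their own pace and stop on an object; FORCE is the grip in N (left out, the last holds). Time passes only in rows, so rows that do not move let the fingers close. It gives the time, the measured TCP pose, the force and the opening at its end, in the units of the state.
- observe(): the state, without advancing time (a new reading comes with each control period).
- get_image(name): name is "scene" or "top" or "wrist"; returns the picture (420x560x3 uint8, red, green, blue); there is no depth.
- camera_params(name): a dict with "intrinsics" (3x3 intrinsics, pixels), "dist_coeffs" ([k1, k2, p1, p2, k3] as OpenCV has them; the pictures are not rectified), "xyz" and "orientation" of the camera in the world. Camera axes: x right, y down, z forward; pixel columns grow to the right and rows downward; lengths in m; the calibration is good to about 2 mm. A picture is of the moment at which its call begins: read the wrist's pose just before it. camera_params takes no time and is no camera call; for the wrist camera it gives the pose at the moment of the call.
- sign_off(): hands the job in, once; it reports no verdict.
The state is a dict: "clock": time; "joints": joint angles; "dq": joint speeds; "joint_efforts": joint torques, N m; "position": TCP position; "ee_rot": TCP orientation; "force": force on the tool from outside, world axes, zero at the start; "ft_torque": the same for the moment, N m; "width": opening from 0.0 (shut) to 1.0 (fully open).
Only numpy, scipy, OpenCV 4.12 (cv2) and the standard library are available. Lean on these libraries where they do the work, as an engineer would, in place of code of your own. Each camera call takes 0.05 s, during which the arm holds its last target. There are 200 camera calls.

## Working session

There is one attempt and no reset: what is moved stays moved. The work goes in short steps, Python scripts to look and compute and a shell command to move; the robot and the scene stay as the last step left them, time stands still between calls to the robot, and variables do not carry over. Pictures are saved under pics/ and viewed, about 12 in all and at most 16, crops included, and the job is handed in when it is done.

```bash
ls; mkdir -p pics; python3 - <<'E'
from cell import *
import cv2
s=observe();print(s)
for n in("scene","top","wrist"):
    cv2.imwrite(f"pics/{n}0.png",get_image(n)[:,:,::-1]);print(n,camera_params(n))
E
```

```text
pics
{'clock': 0.0, 'joints': array([ 1.20141195,  0.4351903 ,  0.02497883,  1.57412306, -0.01162505,
        1.13398541, -0.0750662 ]), 'dq': array([-0.00103842, -0.00096376, -0.00048802,  0.00039473, -0.00085227,
        0.00082607, -0.00049255]), 'joint_efforts': array([ 3.87509954e-04, -6.67846513e+01,  9.85275395e-01, -3.14450061e+01,
       -6.06116513e-02,  4.30081389e-02,  1.61400271e-04]), 'position': array([ 0.16459364, -0.60243758,  0.25095526]), 'ee_rot': array([-3.11218230e+00, -4.17538022e-01,  5.13187030e-04]), 'force': array([-0.45707201,  0.33956708,  0.09113372]), 'ft_torque': array([-0.01006332,  0.06225897, -0.00724322]), 'width': 1.0013361834841812}
scene {'intrinsics': array([[437.29412734,   0.        , 278.92999453],
       [  0.        , 437.29412734, 210.96359881],
       [  0.        ,   0.        ,   1.        ]]), 'dist_coeffs': array([0.00610258, 0.        , 0.        , 0.        , 0.        ]), 'xyz': array([1.10343889, 0.51535864, 0.89324823]), 'orientation': array([-1.03746832, -2.45556343,  0.97261094])}
top {'intrinsics': array([[488.59328255,   0.        , 281.85623559],
       [  0.        , 488.59328255, 209.88502722],
       [  0.        ,   0.        ,   1.        ]]), 'dist_coeffs': array([-0.02205724,  0.        ,  0.        ,  0.        ,  0.        ]), 'xyz': array([ 0.37711278, -0.00903212,  1.14843618]), 'orientation': array([-2.13188617,  2.1432168 , -0.17171698])}
wrist {'intrinsics': array([[373.28338501,   0.        , 279.9930308 ],
       [  0.        , 373.28338501, 208.42329404],
       [  0.        ,   0.        ,   1.        ]]), 'dist_coeffs': array([-0.08385747,  0.        ,  0.        ,  0.        ,  0.        ]), 'xyz': array([ 0.234215  , -0.58405031,  0.38314892]), 'orientation': array([ 2.31547957, -1.76783774, -0.24493696])}
```

View pics/top0.png

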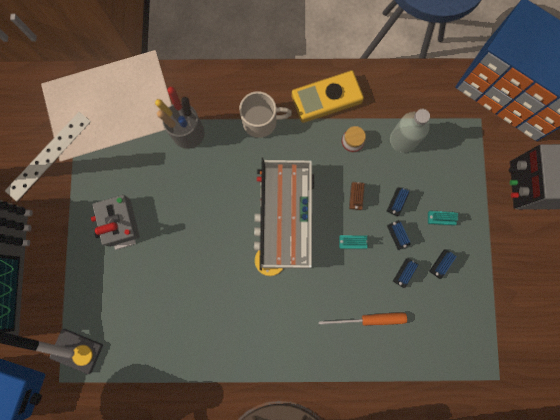

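View pics/scene0.png

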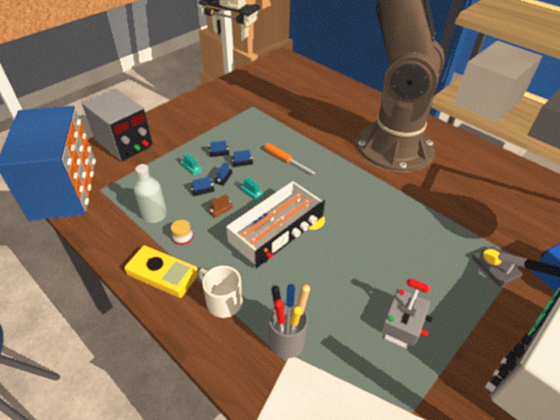

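The top view shows blue modules at (399,201), (400,235), (405,272) and (443,264). There are turquoise look-alikes at (443,218) and (353,242), and a brown one at (357,195). Something blue also sits in the chassis at (305,208). The lever is at (106,229), the ring at (269,262). I'll take an enlarged crop and measure.

```bash
cat > h.py <<'E'
from cell import *
import cv2, numpy as np
from scipy.spatial.transform import Rotation as R
def P(n): 
    c=camera_params(n); return c["intrinsics"],c["dist_coeffs"],np.array(c["xyz"]),R.from_rotvec(c["orientation"]).as_matrix()
def ray(n,uv,z,c=None):
    K,D,t,M=c or P(n)
    p=cv2.undistortPoints(np.array(uv,float).reshape(-1,1,2),K,D).reshape(-1,2)
    d=np.c_[p,np.ones(len(p))]@M.T
    return t+d*((z-t[2])/d[:,2])[:,None]
def proj(n,X,c=None):
    K,D,t,M=c or P(n)
    return cv2.projectPoints(np.array(X,float).reshape(-1,3),cv2.Rodrigues(M.T)[0],-M.T@t,K,D)[0].reshape(-1,2)
def tool(p=None):
    s=observe(); M=R.from_rotvec(s["ee_rot"]).as_matrix(); return s,np.array(s["position"]),M
def yaw():
    M=tool()[2]; return np.degrees(np.arctan2(M[1,1],M[0,1]))   # direction of jaw axis (tool y)
def go(target,yawdeg=None):
    "units from here to target TCP & jaw-axis yaw (mod 180)"
    s,p,M=tool(); d=M.T@(np.array(target)-p)/0.04
    a=0
    if yawdeg is not None: a=-((yawdeg-yaw()+90)%180-90)/6
    print("pos",p.round(4),"yaw",round(yaw(),1),"q7",round(s['joints'][6],2),"tilt",M[:,2].round(3),"shift",d.round(2),"turn",round(a,2),"clock",round(s['clock'],2),"F",np.round(s['force'],1),"w",round(s['width'],3))
    return d
E
python3 - <<'E'
from h import *
t=cv2.imread("pics/top0.png");s=cv2.imread("pics/scene0.png")
a=cv2.resize(t[150:300,245:470],None,fx=2.66,fy=2.66,interpolation=cv2.INTER_CUBIC)
cv2.imwrite("pics/c1.png",a)
print(proj("top",[[0,0,0],[.5,0,0],[.5,.3,0],[.165,-.6,.25]]),proj("scene",[[0,0,0],[.5,0,0]]))
hsv=cv2.cvtColor(t,cv2.COLOR_BGR2HSV)
m=cv2.inRange(hsv,(105,90,40),(125,255,255))
n,l,st,ce=cv2.connectedComponentsWithStats(m)
for i in range(1,n):
    if st[i,4]>40 and 100<ce[i][1]<350 and ce[i][0]<470:
        r=cv2.minAreaRect(np.argwhere(l==i)[:,::-1].astype(np.float32)); b=cv2.boxPoints(r)
        w=ray("top",np.r_[b,[r[0]]],.044); print("blue",st[i],np.round(r[0],1),w[4].round(3),np.linalg.norm(w[1]-w[0]).round(3),np.linalg.norm(w[2]-w[1]).round(3))
m=cv2.inRange(hsv,(22,120,100),(33,255,255));m[:240]=0;m[290:]=0;print("ring",ray("top",[np.argwhere(m)[:,::-1].mean(0)],.007))
for nme,uv,z in(("mug",(259,115),.04),("bottle",(410,132),.06),("tin",(354,138),.04),("jar",(182,130),.04),("grip",(106,229),.109),("box",(115,222),.05),("chcorner",(311,268),.074),("c2",(262,267),.074),("c3",(263,161),.074),("c4",(311,162),.074)):print(nme,ray("top",[uv],z).round(3))
E
```

```text
[[279.04904294 461.48096879]
 [278.11823189 236.33378962]
 [151.23812307 236.96414281]
 [616.49484632 407.45717187]] [[394.09868175 145.59992453]
 [291.3974509  226.30937092]]
blue [178 116   8  10  43] [181.7 120.4] [0.772 0.227 0.044] 0.015 0.021
blue [392 188  17  23 194] [399.9 199.6] [ 0.579 -0.281  0.044] 0.054 0.02
blue [392 222  18  24 216] [400.4 233.7] [ 0.5   -0.278  0.044] 0.023 0.05
blue [435 252  21  22 226] [445.5 262.7] [ 0.433 -0.378  0.044] 0.055 0.022
blue [399 261  19  23 216] [407.8 272. ] [ 0.413 -0.291  0.044] 0.052 0.021
ring [[0.43308646 0.0508678  0.007     ]]
mug [[0.785 0.044 0.04 ]]
bottle [[ 0.735 -0.308  0.06 ]]
tin [[ 0.727 -0.18   0.04 ]]
jar [[0.749 0.226 0.04 ]]
grip [[0.506 0.369 0.109]]
box [[0.529 0.371 0.05 ]]
chcorner [[ 0.422 -0.072  0.074]]
c2 [[0.425 0.035 0.074]]
c3 [[0.664 0.033 0.074]]
c4 [[ 0.661 -0.076  0.074]]
```

View pics/c1.png

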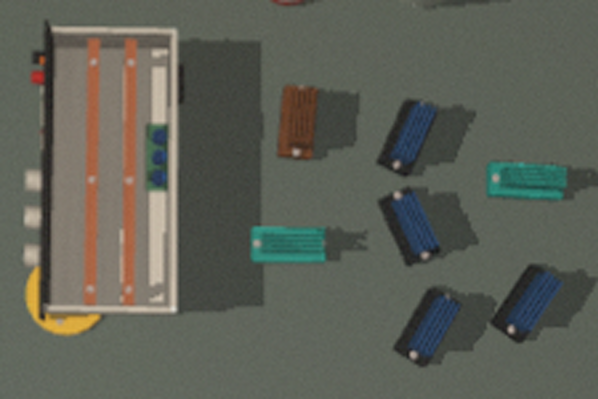

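```bash
python3 - <<'E'
from h import *
t=cv2.imread("pics/top0.png");s=cv2.imread("pics/scene0.png")
A=cv2.resize(t[180:260,75:155],(400,400),interpolation=cv2.INTER_CUBIC);B=cv2.resize(s[265:365,365:465],(400,400),interpolation=cv2.INTER_CUBIC)
cv2.imwrite("pics/c2.png",np.hstack([A,B]))
hsv=cv2.cvtColor(t,cv2.COLOR_BGR2HSV);m=cv2.inRange(hsv,(18,120,100),(33,255,255));m[:240]=0;m[290:]=0;m[:,:245]=0;m[:,300:]=0
c=np.argwhere(m)[:,::-1].astype(np.float32);print(len(c),cv2.minEnclosingCircle(c));h=cv2.convexHull(c)[:,0]
w=ray("top",h,.007);w=w[w[:,0]<.45]
A=np.c_[w[:,:2],np.ones(len(w))];q=np.linalg.lstsq(A,-(w[:,:2]**2).sum(1),rcond=None)[0];print("ring",-q[:2]/2,np.sqrt((q[:2]**2).sum()/4-q[2]))
print(ray("top",[cv2.minEnclosingCircle(c)[0]],.007))
go([.45,.2,.25],0)
E
```

```text
224 ((269.33721923828125, 260.33721923828125), 15.34251880645752)
ring [0.44335415 0.02037262] 0.03507348672438458
[[0.4432248 0.0206168 0.007    ]]
pos [ 0.1646 -0.6026  0.2512] yaw -74.7 q7 -0.08 tilt [-0.     0.001 -1.   ] shift [ 12.17 -17.47   0.05] turn -12.45 clock 0.15 F [0.  0.4 0.4] w 1.002
```

View pics/c2.png

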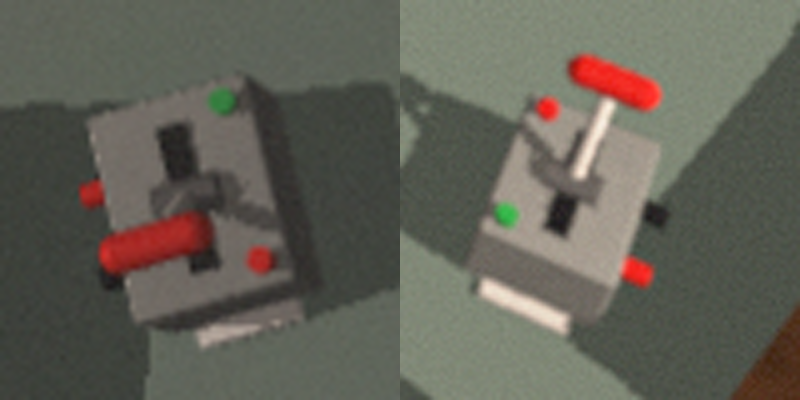

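```bash
python3 - <<'E'
from h import *
C=ray("top",[(113.5,219.5)],.05)[0];G=ray("top",[(106.5,228.7)],.109)[0];print(C,G)
b=ray("top",np.array([(92,120),(243,75),(295,275),(140,320)])/5+[75,180],.05);print([np.linalg.norm(b[i]-b[i-1]).round(3) for i in range(4)],np.degrees(np.arctan2(*(b[1]-b[2])[[1,0]])),np.degrees(np.arctan2(*(b[0]-b[3])[[1,0]])))
d=(C-G)[:2];print(np.linalg.norm(d),np.degrees(np.arctan2(d[1],d[0])))
u=np.array([np.cos(np.radians(14)),np.sin(np.radians(14))])
s=C[:2]-.07*u;print(s);go([*s,.2],-76)
E
python3 -m jog '[0,0.6,-0.75,0,0,0,0.6,-0.75,0,0,0,0.6,-0.75,0,0,0,0.6,-0.75,0,0,0,0.6,-0.75,0,0,0,0.6,-0.75,0,0,0,0.6,-0.75,0,0,0,0.6,-0.75,0,0,0,0.6,-0.75,0,0,0,0.6,-0.75,0,0,0,0.6,-0.75,0,0,0,0.6,-0.75,0,0,0,0.6,-0.75,0,0,0,0.6,-0.75,0,0]'
python3 -c "
from h import *
go([.46,.354,.2],-76)"
```

```text
[0.53497789 0.3742788  0.05      ] [0.50660806 0.36782504 0.109     ]
[np.float64(0.096), np.float64(0.072), np.float64(0.096), np.float64(0.072)] 16.837220378883867 16.37044063585674
0.02909463881092233 12.815924199511223
[0.46705718 0.35734426]
pos [ 0.1646 -0.6026  0.2512] yaw -74.7 q7 -0.08 tilt [-0.     0.001 -1.   ] shift [ 13.62 -21.16   1.3 ] turn 0.21 clock 0.15 F [0.  0.4 0.4] w 1.002
clock: 1.32
position: [0.3802, -0.0946, 0.2468]
ee_rot: [3.115, 0.393, -0.008]
force: [1.2, -0.4, 0.2]
width: 0.038
pos [ 0.3802 -0.0946  0.2468] yaw -75.6 q7 -1.26 tilt [-0.005 -0.002 -1.   ] shift [  4.73 -10.37   1.13] turn 0.07 clock 1.32 F [ 1.2 -0.4  0.2] w 0.038
```

```bash

python3 -m jog '[0,0.33,-0.74,0,0,0,0.33,-0.74,0,0,0,0.33,-0.74,0,0,0,0.33,-0.74,0,0,0,0.33,-0.74,0,0,0,0.33,-0.74,0,0,0,0.33,-0.74,0,0,0,0.33,-0.74,0,0,0,0.33,-0.74,0,0,0,0.33,-0.74,0,0,0,0.33,-0.74,0,0,0,0.33,-0.74,0,0,0,0.33,-0.74,0,0,0,0.33,-0.74,0,0]'
python3 -c "
from h import *
go([.467,.356,.122],-75)"
```

```text
clock: 2.48
position: [0.4566, 0.3758, 0.2444]
ee_rot: [3.112, 0.39, -0.005]
force: [1.4, 0.1, 0.1]
width: 0.003
pos [0.4566 0.3758 0.2444] yaw -75.7 q7 -2.36 tilt [-0.002 -0.005 -1.   ] shift [0.14 0.53 3.06] turn -0.12 clock 2.48 F [1.4 0.1 0.1] w 0.003
```

```bash

python3 -m jog '[0,0.0,0.25,0.5,0,0,0.05,0.25,0.8,0,0,0,0,0.8,0,0,0,0,0.8,0,0,0,0,0.15,0,0,0,0,0,0,0,0.25,0,0,0,0,0.25,0,0,0,0,0.25,0,0,0,0,0.25,0,0,0,0,0.25,0,0,0,0,0.25,0,0,0,0,0.25,0,0,0]'
python3 -c "
from h import *
u=np.array([np.cos(np.radians(15)),np.sin(np.radians(15))])
go([*(np.array([.535,.374])+.0125*u),.122],-75)"
```

```text
clock: 3.57
position: [0.5357, 0.3905, 0.1301]
ee_rot: [-3.107, -0.408, -0.004]
force: [-3.2, -1.1, -2.8]
width: 0.003
pos [0.5357 0.3905 0.1301] yaw -75.0 q7 -2.33 tilt [ 0.001  0.008 -1.   ] shift [0.19 0.4  0.2 ] turn -0.01 clock 3.57 F [-3.2 -1.1 -2.8] w 0.003
```

```bash

python3 -m jog '[0,0.1,0.1,0.1,0,0,0.1,0.1,0.1,0,0,0.1,0,0,0,0,0.1,0,0,0]'
python3 -m jog '[0,0.08,0,0,0,0,0.08,0,0,0,0,0.08,0,0,0]'
python3 -c "
from h import *
go([.5,.356,.122],-75)"
```

```text
clock: 3.9
position: [0.5449, 0.3885, 0.1264]
ee_rot: [-3.106, -0.415, 0.023]
force: [-14.7, -6.1, 5.9]
width: 0.004
clock: 4.15
position: [0.5451, 0.3885, 0.1267]
ee_rot: [-3.111, -0.422, 0.05]
force: [-12.4, -4.1, 4.3]
width: 0.005
pos [0.5451 0.3885 0.1267] yaw -74.5 q7 -2.3 tilt [-0.032 -0.003 -0.999] shift [-1.3   0.48  0.16] turn 0.08 clock 4.15 F [-12.4  -4.1   4.3] w 0.005
```

```bash

python3 -m jog '[0,-0.5,0,0,0,0,-0.5,0,0,0,0,-0.3,0,-0.5,0,0,0,0,-0.8,-1,0,0,0,-0.8,-1,0,0,0,-0.5,-1,0,0,0,0,-1,0,0,0,0,-1,0,0,0,0,-1,0,0,0,0,-1,0,0,0,0,-1,0,0,0,0,-1,0,0,0,0,-1,0,0,0,0,-1,0,0,0,0,-1,0,0,0,0,-0.5]'
python3 - <<'E'
from h import *
go([.643,-.10,.2],0)
i=get_image("top");cv2.imwrite("pics/top1.png",i[:,:,::-1])
j=get_image("scene")[:,:,::-1]
a=cv2.resize(i[150:300,70:320,::-1],(800,480));cv2.imwrite("pics/c3.png",a)
hsv=cv2.cvtColor(i,cv2.COLOR_RGB2HSV);m=cv2.inRange(hsv,(0,170,90),(6,255,255))|cv2.inRange(hsv,(174,170,90),(180,255,255))
n,l,st,ce=cv2.connectedComponentsWithStats(m)
for k in range(1,n):
  if st[k,4]>10 and ce[k][0]<160:print(st[k],ce[k],ray("top",[ce[k]],.109))
E
```

```text
clock: 5.48
position: [0.5119, 0.37, 0.2556]
ee_rot: [-2.151, -2.277, -0.007]
force: [0.5, 0.2, 0.2]
width: 0.004
pos [0.5119 0.37   0.2556] yaw 3.3 q7 -1.06 tilt [-0.003  0.01  -1.   ] shift [-11.93   2.6    1.26] turn 0.55 clock 5.48 F [0.5 0.2 0.2] w 0.004
```

```bash

python3 -m jog '[0,-0.85,0.2,0,0.1,0,-0.85,0.2,0,0.1,0,-0.85,0.2,0,0.1,0,-0.85,0.2,0,0.1,0,-0.85,0.2,0,0.1,0,-0.85,0.2,0,0,0,-0.85,0.2,0,0,0,-0.85,0.2,0,0,0,-0.85,0.2,0,0,0,-0.85,0.2,0,0,0,-0.85,0.2,0,0,0,-0.85,0.2,0,0,0,-0.85,0.2,0,0,0,-0.85,0.2,0,0]'
python3 - <<'E'
from h import *
go([.643,-.10,.055],0)
i=get_image("top")
hsv=cv2.cvtColor(i,cv2.COLOR_RGB2HSV);m=cv2.inRange(hsv,(0,170,90),(6,255,255))|cv2.inRange(hsv,(174,170,90),(180,255,255))
n,l,st,ce=cv2.connectedComponentsWithStats(m)
for k in range(1,n):
  if st[k,4]>10 and ce[k][0]<160:print(st[k],ce[k],ray("top",[ce[k]],.109))
E
```

```text
clock: 6.75
position: [0.6277, -0.1223, 0.2582]
ee_rot: [-2.259, -2.18, -0.032]
force: [0.3, -0.1, -0.1]
width: 0.004
pos [ 0.6277 -0.1223  0.2582] yaw -2.0 q7 -0.32 tilt [ 0.013  0.016 -1.   ] shift [0.49 0.3  5.09] turn -0.34 clock 6.75 F [ 0.3 -0.1 -0.1] w 0.004
[ 89 197  21  11 142] [ 98.70422535 201.76056338] [[0.56551517 0.38790089 0.109     ]]
[ 91 216   5   5  17] [ 92.82352941 218.29411765] [[0.52935118 0.39868073 0.109     ]]
[125 230   5   4  17] [126.88235294 231.41176471] [[0.50054053 0.32355058 0.109     ]]
```

```bash

python3 -m jog '[0,0.1,0.1,0.75,0,0,0.1,0.1,0.75,0,0,0.1,0.1,0.75,0,0,0,0.05,0.75,0,0,0,0.05,0.75,0,0,0,0,0.75,0,0,0,0,0.6,0,0,0,0,0.3,0]'
python3 - <<'E'
from h import *
go([.643,-.0815,.055],0)
E
```

```text
clock: 7.47
position: [0.6573, -0.1324, 0.041]
ee_rot: [2.302, 2.111, 0.037]
force: [-1.6, -0.2, -0.7]
width: 0.004
pos [ 0.6573 -0.1324  0.041 ] yaw -5.0 q7 -0.51 tilt [ 0.03   0.003 -1.   ] shift [ 1.24 -0.45 -0.36] turn -0.83 clock 7.47 F [-1.6 -0.2 -0.7] w 0.004
```

```bash

python3 -m jog '[0,0.15,-0.1,-0.1,-0.3,0,0.2,-0.1,-0.1,-0.3,0,0.2,-0.1,-0.1,-0.1,0,0.2,-0.1,-0.05,0,0,0.2,0,0,0,0,0.15,0,0,0]'
python3 - <<'E'
from h import *
go([.643,-.0815,.055],0)
E
```

```text
clock: 7.97
position: [0.6423, -0.0847, 0.0604]
ee_rot: [2.217, 2.192, 0.039]
force: [1.0, -3.9, -2.5]
width: 0.004
pos [ 0.6423 -0.0847  0.0604] yaw -0.6 q7 -0.53 tilt [ 0.034  0.001 -0.999] shift [0.08 0.01 0.13] turn -0.11 clock 7.97 F [ 1.  -3.9 -2.5] w 0.004
```

```bash

python3 -m jog '[0,0.27,0.13,0,-0.5,0,0.27,0.13,0,-0.5,0,0.27,0.13,0,-0.5,0,0.27,0.13,0,-0.5,0,0.27,0.13,0,-0.5,0,0.27,0.13,0,-0.5,0,0.27,0.13,0,-0.5,0,0.27,0.13,0,-0.5,0,0.27,0.13,0,-0.5,0,0.27,0.13,0,-0.5,0,0.27,0.13,0,-0.5,0,0.27,0.13,0,-0.5]'
cat >> h.py <<'E'
def chas():
    s,p,M=tool(); d=p[:2]-np.array([.443,.020]); 
    # heading implied if TCP sits 101.5 mm off the long axis
    r=np.hypot(*d); th=np.degrees(np.arctan2(d[1],d[0])+np.arcsin(.1015/r)); print("r",r.round(4),"along",np.sqrt(r*r-.1015**2).round(4),"heading",th.round(1),"yaw",yaw().round(1),"z",p[2].round(3),"F",s['force'].round(1),"tilt",M[:,2].round(3))
E
python3 - <<'E'
from h import *
chas()
E
```

```text
clock: 8.97
position: [0.67, 0.053, 0.0674]
ee_rot: [1.398, 2.759, 0.001]
force: [0.5, -3.2, -0.3]
width: 0.003
r 0.2293 along 0.2057 heading 34.5 yaw 36.3 z 0.067 F [ 0.5 -3.2 -0.3] tilt [ 0.044 -0.021 -0.999]
```

```bash

python3 -m jog '[0,0.27,0.12,0.04,-0.48,0,0.27,0.12,0.04,-0.48,0,0.27,0.12,0.04,-0.48,0,0.27,0.12,0.04,-0.48,0,0.27,0.12,0.04,-0.48,0,0.27,0.12,0.04,-0.48,0,0.27,0.12,0.04,-0.48,0,0.27,0.12,0.04,-0.48,0,0.27,0.12,0.04,-0.48,0,0.27,0.12,0.04,-0.48,0,0.27,0.12,0.04,-0.48,0,0.27,0.12,0.04,-0.48,0,0.27,0.12,0.04,-0.48]'
python3 - <<'E'
from h import *
chas()
E
```

```text
clock: 10.05
position: [0.6181, 0.1787, 0.055]
ee_rot: [0.412, 3.014, -0.045]
force: [6.0, -4.4, 4.9]
width: 0.005
r 0.2363 along 0.2134 heading 67.6 yaw 74.4 z 0.055 F [ 6.  -4.4  4.9] tilt [ 0.094 -0.043 -0.995]
```

```bash

python3 -m jog '[0,0.27,0.1,0,-0.2,0,0.27,0.1,0,-0.2,0,0.27,0.08,0,-0.2,0,0.27,0.08,0,-0.3,0,0.27,0.08,0,-0.3]'
python3 - <<'E'
from h import *
chas()
i=get_image("top");cv2.imwrite("pics/top2.png",i[:,:,::-1])
cv2.imwrite("pics/c4.png",cv2.resize(i[150:300,70:320,::-1],(800,480),interpolation=cv2.INTER_CUBIC))
E
```

```text
clock: 10.47
position: [0.5756, 0.2138, 0.0552]
ee_rot: [0.212, 3.019, -0.043]
force: [6.0, 0.8, 1.9]
width: 0.007
r 0.2348 along 0.2118 heading 81.2 yaw 81.9 z 0.055 F [6.  0.8 1.9] tilt [ 0.112 -0.036 -0.993]
```

View pics/c4.png

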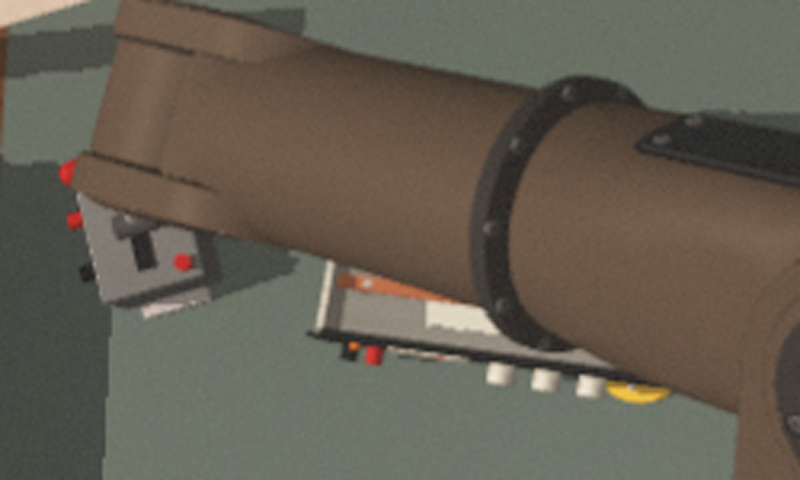

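```bash

python3 -m jog '[0,0.27,0.08,0,-0.4,0,0.27,0.06,0,-0.4,0,0.18,0.04,0,-0.4]'
cat >> h.py <<'E'
def panel(i):
    # left part of the dark panel / white edge: black panel rows, columns 170..240 of top image
    g=i.astype(int).max(2); pts=[]
    for c in range(172,235,3):
        col=g[235:275,c]; r=np.argmin(col); 
        if col[r]<45: pts.append((c,235+r))
    p=ray("top",pts,.074) if len(pts)>3 else None
    if p is None: print("none");return
    vx,vy,x0,y0=cv2.fitLine(p[:,:2].astype(np.float32),cv2.DIST_HUBER,0,.01,.01).ravel(); print("panel heading",np.degrees(np.arctan2(vx*np.sign(vy),abs(vy))).round(2),"(0=square; + = tilts to +x at left)",len(pts),"x at",x0,y0)
E
python3 - <<'E'
from h import *
chas()
panel(cv2.imread("pics/top2.png")[:,:,::-1])
i=get_image("top");cv2.imwrite("pics/top3.png",i[:,:,::-1]);panel(i)
E
```

```text
clock: 10.77
position: [0.5492, 0.2295, 0.0553]
ee_rot: [0.01, 3.02, -0.044]
force: [4.7, 2.2, -0.4]
width: 0.006
r 0.2349 along 0.2119 heading 88.7 yaw 89.5 z 0.055 F [ 4.7  2.2 -0.4] tilt [ 0.121 -0.03  -0.992]
none
panel heading -12.08 (0=square; + = tilts to +x at left) 8 x at 0.44680125 0.14607851
```

```bash

python3 -m jog '[0,-0.5,0,0,0,0,-0.5,0,0,0,0,0,0,-0.5,0,0,0,0,-0.8,0,0,0,0,-0.8,0,0,0,0,-0.8,0,0,0,0,-0.8,0,0,0,0,-0.8,0,0,0,0,0,0,0,0,0,0,0,0]'
python3 - <<'E'
from h import *
go([.579,-.281,.2],0)
E
```

```text
pos [0.5477 0.2302 0.0551] yaw 89.8 q7 0.17 tilt [ 0.12  -0.029 -0.992] shift [ -1.21 -12.88  -3.12] turn 14.97 clock 10.82 F [4.3 3.6 1.6] w 0.005$: bad value
```

```bash

python3 -m jog '[0,-0.5,0,0,0, 0,-0.5,0,0,0, 0,0,0,-0.5,0, 0,0,0,-0.8,0, 0,0,0,-0.8,0, 0,0,0,-0.8,0, 0,0,0,-0.8,0, 0,0,0,-0.8,0, 0,0,0,-0.3,0]'
python3 - <<'E'
from h import *
go([.579,-.281,.2],0)
E
```

```text
clock: 11.57
position: [0.5584, 0.2359, 0.2526]
ee_rot: [0.006, 3.04, -0.052]
force: [-0.0, 1.7, 1.0]
width: 0.005
pos [0.5584 0.2359 0.2526] yaw 89.7 q7 0.45 tilt [ 0.101 -0.034 -0.994] shift [ -0.41 -12.87   1.81] turn 14.95 clock 11.57 F [-0.   1.7  1. ] w 0.005
```

```bash

python3 -m jog '[60,0,-0.9,0,0, 60,0,-0.9,0,0, 60,0,-0.9,0,0, 60,0,-0.9,0,0, 60,0,-0.9,0,0, 60,0,-0.9,0,0, 60,0,-0.9,0,0, 60,0,-0.9,0,0, 60,0,-0.9,0,0, 60,0,-0.9,0,0, 60,0,-0.9,0,0, 60,0,-0.9,0,0, 60,0,-0.9,0,0]'
python3 - <<'E'
from h import *
go([.579,-.281,.2],0)
i=get_image("top");cv2.imwrite("pics/top4.png",i[:,:,::-1])
w=get_image("wrist");cv2.imwrite("pics/w4.png",w[:,:,::-1])
print([a.tolist() for a in P("wrist")[2:]])
cv2.imwrite("pics/c5.png",np.vstack([cv2.resize(i[140:300,70:310,::-1],(600,400),interpolation=cv2.INTER_CUBIC)]))
E
```

```text
clock: 12.65
position: [0.548, -0.2385, 0.2667]
ee_rot: [-0.006, 3.047, -0.04]
force: [0.4, 0.3, -0.0]
width: 0.653
pos [ 0.548  -0.2385  0.2667] yaw 90.2 q7 1.35 tilt [ 0.094 -0.026 -0.995] shift [-0.61 -1.02  1.76] turn -14.97 clock 12.65 F [ 0.4  0.3 -0. ] w 0.653
[[0.4617974409834638, -0.24122839655434833, 0.38992455328302417], [[0.007765529463404995, 0.9337650148236957, 0.3578024505833576], [0.9995588483626959, 0.0030093754027954098, -0.029547458765953855], [-0.028667145166438923, 0.3578740571080672, -0.9333297134651923]]]
```

View pics/c5.png

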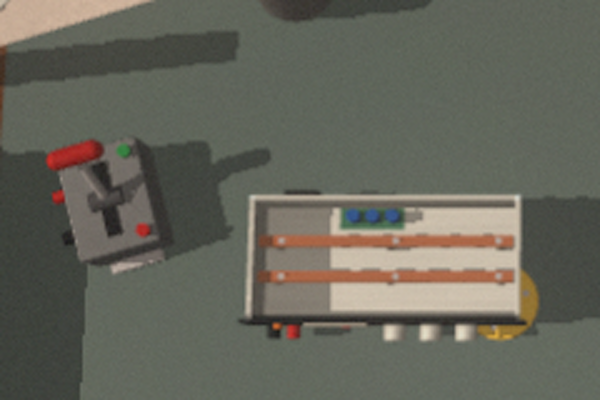

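```bash
cat >> h.py <<'E'
def bars(i):
    hsv=cv2.cvtColor(i,cv2.COLOR_RGB2HSV);m=cv2.inRange(hsv,(4,110,90),(14,255,255));m[:225]=0;m[265:]=0;m[:,:165]=0;m[:,290:]=0
    n,l,st,ce=cv2.connectedComponentsWithStats(m);out=[]
    for k in range(1,n):
        if st[k,4]<80: continue
        w=ray("top",np.argwhere(l==k)[:,::-1],.06)[:,:2]; r=cv2.fitLine(w.astype(np.float32),cv2.DIST_L2,0,.01,.01).ravel()
        s=(w-r[2:])@r[:2]; print("bar mid",(r[2:]+r[:2]*(s.min()+s.max())/2).round(4),"len",np.ptp(s).round(3),"angle",(np.degrees(np.arctan2(r[1],r[0]))%180).round(2)); out.append(r[2:]+r[:2]*(s.min()+s.max())/2)
    if len(out)==2: print("mid",np.mean(out,0).round(4),"sep",np.linalg.norm(np.subtract(*out)).round(4))
E
python3 - <<'E'
from h import *
i=cv2.imread("pics/top4.png")[:,:,::-1];bars(i)
E
```

```text
bar mid [0.4952 0.1722] len 0.121 angle 89.48
bar mid [0.4947 0.0658] len 0.083 angle 90.33
bar mid [0.4635 0.1749] len 0.118 angle 89.54
bar mid [0.4626 0.059 ] len 0.1 angle 89.21
```

View pics/w4.png

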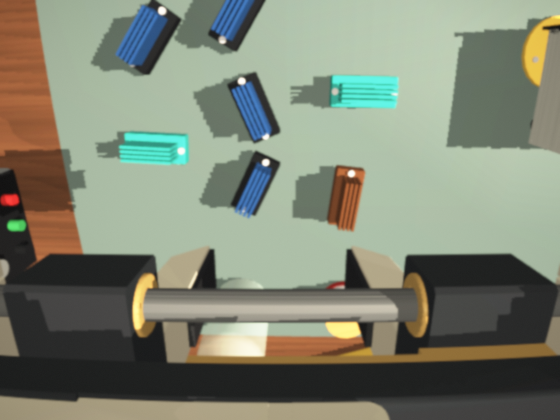

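```bash
cat > t.py <<'E'
from h import *
s,p,M=tool();print("pos",p.round(3),"tilt",M[:,2].round(4))
E
python3 t.py
python3 -m jog '[60,0,0,-1,0, 60,0,0,-1,0,60,0,0,0,0]';python3 t.py
python3 -m jog '[60,0,0,0.3,0, 60,0,0,0.3,0,60,0,0,0.3,0,60,0,0,0.3,0,60,0,0,0.3,0,60,0,0,0.3,0,60,0,0,0,0]';python3 t.py
python3 -m jog '[60,1,0,0,0, 60,1,0,0,0,60,0,0,0,0]';python3 t.py
python3 -m jog '[60,-0.3,0,0,0, 60,-0.3,0,0,0,60,-0.3,0,0,0,60,-0.3,0,0,0,60,-0.3,0,0,0,60,-0.3,0,0,0,60,0,0,0,0]';python3 t.py
```

```text
pos [ 0.547 -0.245  0.265] tilt [ 0.0919 -0.0282 -0.9954]
clock: 13.0
position: [0.5369, -0.2447, 0.3425]
ee_rot: [0.021, 3.058, -0.033]
force: [0.9, 0.9, -0.3]
width: 0.652
pos [ 0.537 -0.245  0.343] tilt [ 0.0828 -0.0219 -0.9963]
clock: 13.58
position: [0.5409, -0.2444, 0.2595]
ee_rot: [0.022, 3.065, -0.03]
force: [-1.4, -0.2, 0.3]
width: 0.656
pos [ 0.541 -0.244  0.259] tilt [ 0.0765 -0.0201 -0.9969]
clock: 13.83
position: [0.4592, -0.2404, 0.2483]
ee_rot: [0.015, 3.069, -0.018]
force: [-0.0, 0.2, -0.1]
width: 0.654
pos [ 0.459 -0.24   0.248] tilt [ 0.0723 -0.0123 -0.9973]
clock: 14.42
position: [0.5382, -0.2427, 0.2532]
ee_rot: [0.022, 3.068, -0.021]
force: [-0.8, -1.0, 0.2]
width: 0.65
pos [ 0.538 -0.243  0.253] tilt [ 0.0731 -0.014  -0.9972]
```

```bash

python3 -m jog '[60,0,0,-1,0, 60,0,0,-1,0,60,0,0,0.5,0,60,0,0,0.5,0,60,0,0,0.5,0,60,0,0,0.5,0, 60,0,0,-1,0, 60,0,0,-1,0,60,0,0,0.5,0,60,0,0,0.5,0,60,0,0,0.5,0,60,0,0,0.5,0]';python3 t.py
python3 -m jog '[60,0,0,-1,0, 60,0,0,-1,0,60,0,0,0,0,60,0,0,0.3,0,60,0,0,0.3,0,60,0,0,0.3,0,60,0,0,0.3,0,60,0,0,0.3,0,60,0,0,0.3,0,60,0,0,0.3,0]';python3 t.py
python3 -m jog '[60,0,0,0,0, 60,0,0,0,0,60,0,0,0,0,60,0,0,0,0,60,0,0,0,0,60,0,0,0,0,60,0,0,0,0,60,0,0,0,0,60,0,0,0,0,60,0,0,0,0]';python3 t.py
```

```text
clock: 15.42
position: [0.5494, -0.2379, 0.2578]
ee_rot: [0.014, 3.058, -0.014]
force: [0.7, 0.0, 0.3]
width: 0.657
pos [ 0.549 -0.238  0.258] tilt [ 0.0831 -0.0097 -0.9965]
clock: 16.25
position: [0.5485, -0.2355, 0.239]
ee_rot: [0.009, 3.07, -0.004]
force: [-0.8, -0.6, -0.4]
width: 0.649
pos [ 0.548 -0.236  0.239] tilt [ 0.0712 -0.0028 -0.9975]
clock: 17.08
position: [0.5481, -0.2356, 0.2369]
ee_rot: [0.009, 3.072, -0.003]
force: [1.0, 0.1, 0.4]
width: 0.655
pos [ 0.548 -0.236  0.237] tilt [ 0.0695 -0.002  -0.9976]
```

```bash

for k in 1; do python3 -m jog '[60,0,0,-1,0, 60,0,0,-1,0,60,0,0,0,0,60,0,0,0.3,0,60,0,0,0.3,0,60,0,0,0.3,0,60,0,0,0.3,0,60,0,0,0.3,0,60,0,0,0.3,0,60,0,0,0,0,60,0,0,-1,0, 60,0,0,-1,0,60,0,0,0,0,60,0,0,0.3,0,60,0,0,0.3,0,60,0,0,0.3,0,60,0,0,0.3,0,60,0,0,0.3,0,60,0,0,0.3,0,60,0,0,0,0]'>/dev/null;python3 t.py;done
python3 -m jog '[60,0,0,-1,0, 60,0,0,0,0,60,0,0,-1,0,60,0,0,0,0,60,0,0,-1,0,60,0,0,0,0,60,0,0,-1,0,60,0,0,0,0]';python3 t.py
python3 -m jog '[60,0,0,0.2,0, 60,0,0,0.3,0,60,0,0,0.3,0,60,0,0,0.3,0,60,0,0,0.3,0,60,0,0,0.3,0,60,0,0,0.3,0,60,0,0,0.3,0,60,0,0,0.3,0,60,0,0,0.3,0,60,0,0,0.3,0,60,0,0,0.3,0,60,0,0,0.2,0,60,0,0,0,0]';python3 t.py
```

```text
pos [ 0.541 -0.234  0.231] tilt [ 0.0498  0.0078 -0.9987]
clock: 19.42
position: [0.5317, -0.2343, 0.3792]
ee_rot: [-0.002, 3.097, 0.019]
force: [0.6, 0.7, 1.0]
width: 0.656
pos [ 0.532 -0.234  0.379] tilt [ 0.0443  0.0123 -0.9989]
clock: 20.58
position: [0.5394, -0.2298, 0.2125]
ee_rot: [-0.007, 3.095, 0.022]
force: [0.1, -0.5, -0.4]
width: 0.655
pos [ 0.539 -0.23   0.212] tilt [ 0.0463  0.0144 -0.9988]
```

```bash
cat >> h.py <<'E'
def mods(n,i,c=None,z=.044,hi=250):
    hsv=cv2.cvtColor(i,cv2.COLOR_RGB2HSV);m=cv2.inRange(hsv,(105,110,45),(125,255,255));m[hi if n=="wrist" else 330:]=0
    m=cv2.morphologyEx(m,cv2.MORPH_CLOSE,np.ones((5,5)))
    k_,l,st,ce=cv2.connectedComponentsWithStats(m)
    for k in range(1,k_):
        if st[k,4]<(120 if n=="top" else 400): continue
        w=ray(n,np.argwhere(l==k)[:,::-1],z,c)[:,:2].astype(np.float32)
        if n=="top" and (w[:,1].mean()>-.1 or w[:,0].mean()>.66 or w[:,1].mean()<-.5): continue
        (x,y),(a,b),_=r=cv2.minAreaRect(w); bx=cv2.boxPoints(r); e=[bx[1]-bx[0],bx[2]-bx[1]]; e=max(e,key=np.linalg.norm)
        print(n,"px",ce[k].round(0),"centre",round(x,4),round(y,4),"size",round(a,3),round(b,3),"long axis",round(np.degrees(np.arctan2(e[1],e[0]))%180,1),"jaw yaw",round((np.degrees(np.arctan2(e[1],e[0]))+90)%180,1))
E
python3 - <<'E'
from h import *
K,D,_,_=P("wrist")
t=np.array([0.4617974409834638, -0.24122839655434833, 0.38992455328302417]);M=np.array([[0.007765529463404995, 0.9337650148236957, 0.3578024505833576], [0.9995588483626959, 0.0030093754027954098, -0.029547458765953855], [-0.028667145166438923, 0.3578740571080672, -0.9333297134651923]])
mods("wrist",cv2.imread("pics/w4.png")[:,:,::-1],(K,D,t,M))
mods("top",cv2.imread("pics/top0.png")[:,:,::-1])
i=get_image("wrist");c=P("wrist");mods("wrist",i,c);cv2.imwrite("pics/w5.png",i[:,:,::-1])
E
```

```text
wrist px [231.  17.] centre 0.4186 -0.292 size 0.021 0.039 long axis 147.8 jaw yaw 57.8
wrist px [141.  36.] centre 0.4337 -0.3729 size 0.025 0.052 long axis 143.3 jaw yaw 53.3
wrist px [251. 110.] centre 0.4995 -0.2771 size 0.051 0.021 long axis 22.7 jaw yaw 112.7
wrist px [253. 189.] centre 0.5752 -0.2784 size 0.018 0.056 long axis 154.2 jaw yaw 64.2
top px [400. 200.] centre 0.5789 -0.281 size 0.019 0.053 long axis 154.1 jaw yaw 64.1
top px [401. 234.] centre 0.5001 -0.2786 size 0.05 0.022 long axis 22.2 jaw yaw 112.2
top px [445. 263.] centre 0.4327 -0.3773 size 0.021 0.052 long axis 143.7 jaw yaw 53.7
top px [408. 272.] centre 0.4133 -0.2913 size 0.021 0.05 long axis 147.4 jaw yaw 57.4
wrist px [193.  26.] centre 0.4149 -0.2929 size 0.023 0.048 long axis 149.2 jaw yaw 59.2
wrist px [87. 52.] centre 0.434 -0.3763 size 0.027 0.054 long axis 143.4 jaw yaw 53.4
wrist px [214. 137.] centre 0.4995 -0.2802 size 0.051 0.021 long axis 22.5 jaw yaw 112.5
wrist px [219. 223.] centre 0.5726 -0.2809 size 0.018 0.052 long axis 154.1 jaw yaw 64.1
```

```bash
python3 -c "
from h import *
go([.578,-.2805,.13],64)"
```

```text
pos [ 0.5396 -0.2299  0.2132] yaw 90.3 q7 1.38 tilt [ 0.047  0.014 -0.999] shift [-0.86 -1.3   2.11] turn 4.38 clock 20.63 F [-0.3  0.5 -0.5] w 0.655
```

```bash

python3 -m jog '[45,-0.3,-0.43,0,0, 45,-0.3,-0.43,0,0, 45,-0.3,-0.43,0,0, 45,0,0,0.4,0.9,45,0,0,0.4,0.9,45,0,0,0.4,0.9,45,0,0,0.4,0.9,45,0,0,0.4,0.8,45,0,0,0,0]'
python3 -c "
from h import *
go([.578,-.2805,.046],64)"
```

```text
clock: 21.38
position: [0.5872, -0.2837, 0.139]
ee_rot: [0.731, 2.998, 0.037]
force: [-0.9, -0.0, -0.6]
width: 0.491
pos [ 0.5872 -0.2837  0.139 ] yaw 62.7 q7 0.98 tilt [ 0.06   0.01  -0.998] shift [ 0.35 -0.12  2.31] turn -0.22 clock 21.38 F [-0.9 -0.  -0.6] w 0.491
```

```bash

python3 -m jog '[45,0.1,-0.04,0.3,-0.1, 45,0.1,-0.04,0.4,-0.1, 45,0.1,-0.04,0.4,0, 45,0.05,0,0.4,0,45,0,0,0.4,0,45,0,0,0.3,0,45,0,0,0,0]'
python3 -c "
from h import *
go([.578,-.2805,.046],64)"
```

```text
clock: 21.97
position: [0.581, -0.2817, 0.0521]
ee_rot: [0.661, 3.003, 0.033]
force: [0.2, 0.2, -0.7]
width: 0.491
pos [ 0.581  -0.2817  0.0521] yaw 65.2 q7 0.93 tilt [ 0.07   0.007 -0.998] shift [ 0.09 -0.01  0.15] turn 0.21 clock 21.97 F [ 0.2  0.2 -0.7] w 0.491
```

```bash

python3 -m jog '[45,0.08,0,0.13,0.1, 10,0,0,0,0,10,0,0,0,0,10,0,0,0,0,10,0,0,0,0]' 15; python3 t.py
python3 -m jog '[10,0,0,-0.3,0,10,0,0,-0.5,0,10,0,0,-0.6,0,10,0,0,-0.6,0,10,0,0,-0.6,0,10,0,0,-0.6,0]' 15
python3 -c "
from h import *
go([.479,.047,.16],90)"
```

```text
clock: 22.38
position: [0.5798, -0.2804, 0.0493]
ee_rot: [0.672, 2.997, 0.034]
force: [-0.1, -0.2, 0.2]
width: 0.246
pos [ 0.58  -0.28   0.049] tilt [ 0.0733  0.006  -0.9973]
clock: 22.88
position: [0.5673, -0.28, 0.1818]
ee_rot: [0.67, 3.005, 0.036]
force: [0.2, -0.9, -1.3]
width: 0.173
pos [ 0.5673 -0.28    0.1818] yaw 64.9 q7 1.04 tilt [ 0.066  0.009 -0.998] shift [5.5  6.45 0.47] turn -4.18 clock 22.88 F [ 0.2 -0.9 -1.3] w 0.173
```

```bash

python3 -m jog '[10,0,0,-0.1,-0.8,10,0,0,-0.1,-0.9,10,0,0,0,-0.9,10,0,0,0,-0.9,10,0,0,0,-0.8,10,0.2,0.5,0,0,10,0.2,0.75,0,0,10,0.2,0.75,0,0,10,0.2,0.75,0,0,10,0.2,0.75,0,0,10,0.2,0.75,0,0,10,0.2,0.75,0,0,10,0.2,0.75,0,0,10,0.2,0.75,0,0,10,0.2,0.75,0,0,10,0.1,0.4,0,0,10,0,0,0,0]' 15
python3 -c "
from h import *
go([.479,.047,.16],90)"
```

```text
clock: 24.3
position: [0.47, 0.0349, 0.2081]
ee_rot: [-0.053, 3.052, -0.014]
force: [-0.2, 1.2, -1.4]
width: 0.175
pos [0.47   0.0349 0.2081] yaw 92.0 q7 0.9 tilt [ 0.089 -0.007 -0.996] shift [-0.13  0.31  1.22] turn 0.33 clock 24.3 F [-0.2  1.2 -1.4] w 0.175
```

```bash

python3 -m jog '[10,-0.1,0.2,0.3,0.2,10,0,0.1,0.3,0.1,10,0,0,0.4,0,10,0,0,0.4,0,10,0,0,0.4,0,10,0,0,0.3,0,10,0,0,0,0]' 15
python3 -c "
from h import *
go([.4795,.047,.110],90)"
```

```text
clock: 24.88
position: [0.4843, 0.0459, 0.1284]
ee_rot: [-0.008, 3.042, -0.021]
force: [-0.4, -0.7, -1.2]
width: 0.179
pos [0.4843 0.0459 0.1284] yaw 90.3 q7 0.69 tilt [ 0.099 -0.014 -0.995] shift [0.17 0.04 0.45] turn 0.05 clock 24.88 F [-0.4 -0.7 -1.2] w 0.179
```

```bash

python3 -m jog '[10,0.1,0.02,0.15,0,10,0.08,0.02,0.15,0,10,0,0,0.12,0,10,0,0,0,0]' 15;python3 -m jog '[10,0.03,0,0.06,0,10,0,0,0,0]';python3 -c "
from h import *
go([.4795,.047,.110],90)"
```

```text
clock: 25.22
position: [0.4829, 0.0438, 0.1151]
ee_rot: [-0.002, 3.033, -0.031]
force: [-0.5, -0.5, -0.8]
width: 0.176
clock: 25.38
position: [0.4833, 0.0435, 0.1144]
ee_rot: [-0.001, 3.029, -0.033]
force: [0.2, 0.1, -0.9]
width: 0.175
pos [0.4833 0.0435 0.1144] yaw 90.0 q7 0.64 tilt [ 0.112 -0.022 -0.993] shift [0.11 0.09 0.1 ] turn -0.0 clock 25.38 F [ 0.2  0.1 -0.9] w 0.175
```

```bash

python3 -m jog '[10,0.1,0.08,0.1,0,10,0.03,0,0.06,0]' 15;python3 -c "
from h import *
go([.4795,.047,.110],90)"
```

```text
clock: 25.55
position: [0.4822, 0.0439, 0.1104]
ee_rot: [0.004, 3.021, -0.041]
force: [-8.2, -3.3, 23.2]
width: 0.173
pos [0.4822 0.0439 0.1104] yaw 89.8 q7 0.61 tilt [ 0.12  -0.027 -0.992] shift [ 0.07  0.08 -0.  ] turn -0.04 clock 25.55 F [-8.2 -3.3 23.2] w 0.173
```

```bash

python3 -m jog '[32,0,0,-0.05,0,32,0,0,0,0,32,0,0,0,0,32,0,0,-0.4,0,32,0,0,-1,0,32,0,0,-1,0,32,0,0,0,0,32,0,0,-1,0,32,0,0,0,0]' 15;python3 t.py
python3 - <<'E'
from h import *
i=get_image("wrist");c=P("wrist");cv2.imwrite("pics/w6.png",i[:,:,::-1])
go([.433,-.375,.2],53.5)
E
```

```text
clock: 26.3
position: [0.4632, 0.0495, 0.2479]
ee_rot: [-0.001, 3.025, -0.036]
force: [1.9, 0.5, 1.3]
width: 0.346
pos [0.463 0.049 0.248] tilt [ 0.1161 -0.0236 -0.993 ]
pos [0.4622 0.0476 0.245 ] yaw 89.8 q7 0.9 tilt [ 0.113 -0.025 -0.993] shift [  0.85 -10.54   1.3 ] turn 6.05 clock 26.35 F [-0.5 -0.2 -1.5] w 0.353
```

View pics/w6.png

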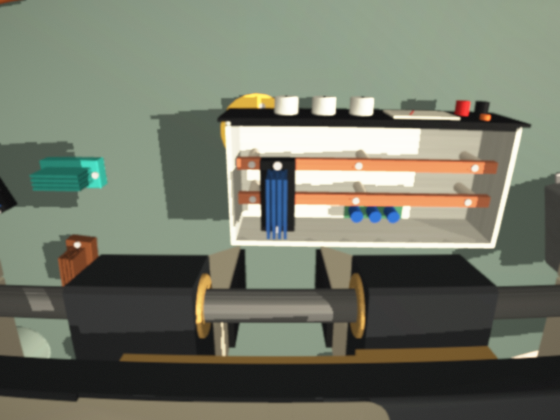

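```bash

python3 -m jog '[45,0.05,-0.9,0,0,45,0.05,-0.9,0,0,45,0.05,-0.9,0,0,45,0.05,-0.9,0,0,45,0.05,-0.9,0,0,45,0.05,-0.9,0,0,45,0.05,-0.9,0,0,45,0.05,-0.9,0,0,45,0.05,-0.9,0,0,45,0.05,-0.9,0,0,45,0.05,-0.9,0,0]'; python3 t.py
python3 -m jog '[45,0,0,-1,0, 45,0,0,-1,0,45,0,0,0,0,45,0,0,0.3,0,45,0,0,0.3,0,45,0,0,0.3,0,45,0,0,0.3,0,45,0,0,0.3,0,45,0,0,0.3,0,45,0,0,0,0,45,0,0,-1,0, 45,0,0,-1,0,45,0,0,0,0,45,0,0,0.3,0,45,0,0,0.3,0,45,0,0,0.3,0,45,0,0,0.3,0,45,0,0,0.3,0,45,0,0,0.3,0,45,0,0,0,0]'>/dev/null;python3 t.py
python3 -m jog '[45,0,0,-1,0, 45,0,0,-1,0,45,0,0,-1,0,45,0,0,0,0]'>/dev/null;python3 t.py
python3 -m jog '[45,0,0,0.6,0,45,0,0,0.6,0,45,0,0,0.6,0,45,0,0,0.6,0,45,0,0,0.6,0,45,0,0,0.6,0,45,0,0,0.6,0,45,0,0,0,0]'>/dev/null;python3 t.py
```

```text
clock: 27.27
position: [0.4397, -0.3541, 0.2474]
ee_rot: [-0.029, 3.028, -0.032]
force: [0.7, 0.9, 0.4]
width: 0.489
pos [ 0.44  -0.354  0.247] tilt [ 0.1136 -0.02   -0.9933]
pos [ 0.426 -0.356  0.227] tilt [ 0.0855  0.0074 -0.9963]
pos [ 0.413 -0.354  0.341] tilt [ 0.0745  0.0203 -0.997 ]
pos [ 0.427 -0.35   0.165] tilt [ 0.0765  0.019  -0.9969]
```

```bash
python3 -c "
from h import *
go([.433,-.375,.13],53.5)"
python3 -m jog '[45,0,0,0,0.9,45,0,0,0,0.95,45,0,0,0,0.95,45,0,0,0,0.95,45,0,0,0,0.95,45,0,0,0,0.95,45,0,0,0,0.5]'
python3 - <<'E'
from h import *
go([.433,-.375,.048],53.5)
i=get_image("wrist");c=P("wrist");cv2.imwrite("pics/w7.png",i[:,:,::-1]);mods("wrist",i,c)
mods("top",get_image("top"))
E
```

```text
pos [ 0.4269 -0.3496  0.1646] yaw 91.2 q7 1.68 tilt [ 0.076  0.019 -0.997] shift [-0.07 -0.65  0.86] turn 6.29 clock 29.93 F [-1.2  0.5 -1. ] w 0.496
clock: 30.52
position: [0.4269, -0.3466, 0.165]
ee_rot: [0.979, 2.918, 0.074]
force: [-0.3, -0.3, -0.8]
width: 0.489
pos [ 0.4269 -0.3466  0.165 ] yaw 53.0 q7 1.12 tilt [ 0.075  0.026 -0.997] shift [-0.42 -0.67  2.91] turn -0.08 clock 30.52 F [-0.3 -0.3 -0.8] w 0.489
wrist px [316. 139.] centre 0.4105 -0.2955 size 0.019 0.051 long axis 147.6 jaw yaw 57.6
wrist px [236. 222.] centre 0.4225 -0.3745 size 0.018 0.042 long axis 143.3 jaw yaw 53.3
wrist px [394. 240.] centre 0.5132 -0.2908 size 0.046 0.019 long axis 22.7 jaw yaw 112.7
top px [402. 221.] centre 0.5285 -0.2835 size 0.049 0.022 long axis 22.6 jaw yaw 112.6
top px [408. 272.] centre 0.413 -0.2911 size 0.021 0.051 long axis 147.4 jaw yaw 57.4
```

```bash

python3 -m jog '[45,-0.1,-0.2,0.2,0,45,-0.1,-0.2,0.4,0,45,-0.1,-0.15,0.4,0,45,-0.05,-0.05,0.4,0,45,0,0,0.4,0,45,0,0,0.3,0]'
python3 -c "
from h import *
go([.433,-.375,.049],53.5)"
```

```text
clock: 31.12
position: [0.4305, -0.3785, 0.075]
ee_rot: [0.956, 2.921, 0.069]
force: [-0.6, 1.0, -1.0]
width: 0.487
pos [ 0.4305 -0.3785  0.075 ] yaw 53.8 q7 1.09 tilt [ 0.077  0.022 -0.997] shift [0.03 0.07 0.65] turn 0.06 clock 31.12 F [-0.6  1.  -1. ] w 0.487
```

```bash

python3 -m jog '[45,0.03,0.07,0.3,0,45,0,0,0.3,0, 45,0,0,0.1,0,10,0,0,0,0,10,0,0,0,0,10,0,0,0,0,10,0,0,0,0,10,0,0,0,0]' 15; python3 t.py
python3 -m jog '[10,0,0,-0.3,0,10,0,0,-0.5,0,10,0,0,-0.8,0,10,0,0,-1,0,10,0,0,-1,-0.8,10,0,0,0,-0.9,10,0,0,0,-0.9,10,0,0,0,-0.9,10,0,0,0,-0.9,10,0,0,0,-0.9,10,0,0,0,-0.7]' 15
python3 -c "
from h import *
go([.4795,.097,.2],90)"
```

```text
clock: 31.78
position: [0.4304, -0.3762, 0.039]
ee_rot: [0.954, 2.929, 0.073]
force: [0.5, -0.2, -1.2]
width: 0.323
pos [ 0.43  -0.376  0.039] tilt [ 0.072   0.0264 -0.9971]
clock: 32.7
position: [0.4204, -0.3784, 0.2044]
ee_rot: [-0.046, 3.063, 0.024]
force: [-0.1, -0.5, -1.2]
width: 0.323
pos [ 0.4204 -0.3784  0.2044] yaw 91.8 q7 1.78 tilt [ 0.077  0.017 -0.997] shift [-1.81 11.83  0.43] turn 0.29 clock 32.7 F [-0.1 -0.5 -1.2] w 0.323
```

```bash

python3 -m jog '[10,-0.08,0.3,0,0.1,10,-0.08,0.6,0,0.1,10,-0.08,0.7,0,0.1,10,-0.08,0.7,0,0,10,-0.08,0.7,0,0,10,-0.08,0.7,0,0,10,-0.08,0.7,0,0,10,-0.08,0.7,0,0,10,-0.08,0.7,0,0,10,-0.08,0.7,0,0,10,-0.08,0.7,0,0,10,-0.08,0.7,0,0,10,-0.08,0.7,0,0,10,-0.08,0.7,0,0,10,-0.08,0.7,0,0,10,-0.08,0.7,0,0,10,-0.08,0.7,0,0,10,-0.08,0.7,0,0,10,-0.08,0.5,0,0,10,0,0.2,0,0]' 20
python3 -c "
from h import *
go([.4795,.15,.15],90)"
```

```text
clock: 34.37
position: [0.4834, 0.1719, 0.2334]
ee_rot: [0.077, 3.05, 0.016]
force: [-0.0, 0.2, -0.2]
width: 0.321
pos [0.4834 0.1719 0.2334] yaw 87.1 q7 0.6 tilt [ 0.091  0.008 -0.996] shift [ 0.26 -0.58  2.06] turn -0.48 clock 34.37 F [-0.   0.2 -0.2] w 0.321
```

```bash
python3 - <<'E'
from h import *
print([observe()['force'].round(1) for _ in range(2)])
w=get_image("wrist");print(observe()['force']);t=get_image("scene");print(observe()['force'])
cv2.imwrite("pics/c8.png",np.hstack([cv2.resize(w[...,::-1],(400,300)),cv2.resize(t[...,::-1][100:400,150:550],(400,300))]))
E
```

```text
[array([-0. ,  0.2, -0.2]), array([-0. ,  0.2, -0.2])]
[-0.71991398  2.16755071 -0.64921049]
[ 0.32211565 -0.1153008  -1.37623142]
```

View pics/c8.png

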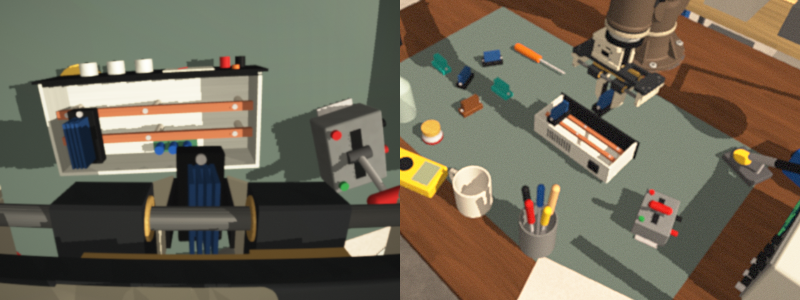

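```bash

python3 -m jog '[10,0.05,-0.2,0.2,-0.2,10,0.05,-0.2,0.4,-0.2,10,0.05,-0.2,0.4,-0.1,10,0.05,0,0.4,0,10,0.05,0,0.4,0,10,0.05,0,0.3,0]' 20
python3 -c "
from h import *
go([.4795,.15,.102],90)"
```

```text
clock: 34.97
position: [0.4756, 0.1401, 0.1467]
ee_rot: [0.001, 3.047, 0.005]
force: [-0.1, -0.1, -1.0]
width: 0.312
pos [0.4756 0.1401 0.1467] yaw 90.0 q7 0.56 tilt [ 0.095  0.003 -0.995] shift [0.01 0.24 1.12] turn -0.01 clock 34.97 F [-0.1 -0.1 -1. ] w 0.312
```

```bash

python3 -m jog '[10,0,0.12,0.3,0,10,0.0,0.12,0.3,0,10,0.03,0,0.2,0]' 20
python3 -m jog '[10,0.05,0,0.12,0,10,0.03,0,0.1,0]' 20
python3 -c "
from h import *
go([.477,.15,.099],90)"
```

```text
clock: 35.22
position: [0.4746, 0.1424, 0.111]
ee_rot: [0.012, 3.05, -0.002]
force: [0.4, -0.2, -0.8]
width: 0.318
clock: 35.38
position: [0.4707, 0.1393, 0.1002]
ee_rot: [0.016, 3.053, -0.005]
force: [-0.0, -0.6, -1.0]
width: 0.318
pos [0.4707 0.1393 0.1002] yaw 89.4 q7 0.46 tilt [ 0.089 -0.004 -0.996] shift [-0.15  0.27  0.04] turn -0.1 clock 35.38 F [-0.  -0.6 -1. ] w 0.318
```

```bash

python3 -m jog '[10,-0.17,0.15,0,-0.1,10,0,0.0,0.08,0]' 20
python3 -c "
from h import *
go([.477,.15,.099],90)"
```

```text
clock: 35.55
position: [0.4783, 0.1441, 0.0979]
ee_rot: [0.001, 3.052, -0.008]
force: [3.2, -0.2, 17.5]
width: 0.321
pos [0.4783 0.1441 0.0979] yaw 90.0 q7 0.46 tilt [ 0.089 -0.005 -0.996] shift [ 0.03  0.15 -0.03] turn -0.01 clock 35.55 F [ 3.2 -0.2 17.5] w 0.321
```

```bash

python3 -m jog '[42,0,0,-0.04,0,42,0,0,0,0,42,0,0,0,0,42,0,0,-0.3,0,42,0,0,-1,0,42,0,0,-1,0,42,0,0,-1,0,42,0,0,0,0]' 15;python3 t.py
python3 -m jog '[45,0,0,0.4,0,45,0,0,0.4,0,45,0,0,0.4,0,45,0,0,0.4,0,45,0,0,0.2,0,45,0,0,-1,0,45,0,0,-1,0,45,0,0,0,0]' 15;python3 t.py
python3 - <<'E'
from h import *
i=get_image("wrist");c=P("wrist");cv2.imwrite("pics/w9.png",i[:,:,::-1]);mods("wrist",i,c,z=.104)
mods("top",get_image("top"))
go([.413,-.291,.2],57.5)
E
```

```text
clock: 36.22
position: [0.4662, 0.1469, 0.2369]
ee_rot: [-0.005, 3.054, -0.003]
force: [1.1, 1.0, -0.1]
width: 0.455
pos [0.466 0.147 0.237] tilt [ 0.0872 -0.0021 -0.9962]
clock: 36.88
position: [0.4644, 0.147, 0.2414]
ee_rot: [-0.008, 3.056, -0.003]
force: [2.2, 0.8, -0.6]
width: 0.491
pos [0.464 0.147 0.241] tilt [ 0.085  -0.0018 -0.9964]
wrist px [275. 208.] centre 0.4785 0.1413 size 0.017 0.055 long axis 179.3 jaw yaw 89.3
wrist px [151. 210.] centre 0.4799 0.0473 size 0.025 0.056 long axis 179.6 jaw yaw 89.6
top px [402. 220.] centre 0.5289 -0.284 size 0.048 0.022 long axis 24.2 jaw yaw 114.2
top px [408. 272.] centre 0.4132 -0.2915 size 0.02 0.05 long axis 147.4 jaw yaw 57.4
pos [0.4637 0.145  0.2375] yaw 90.2 q7 0.71 tilt [ 0.082 -0.004 -0.997] shift [  1.38 -10.89   0.88] turn 5.45 clock 36.98 F [-0.4 -0.6 -1.5] w 0.491
```

View pics/w9.png

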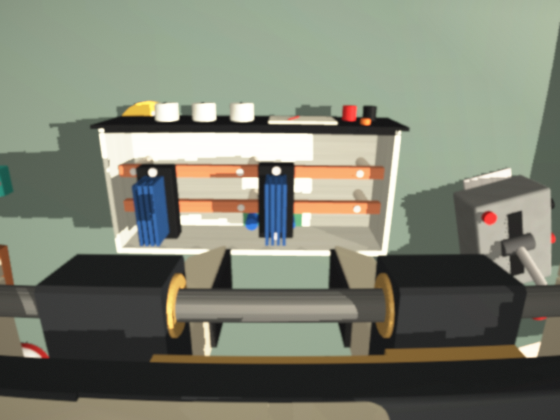

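```bash

python3 -m jog '[45,0.1,-0.9,0,0,45,0.1,-0.9,0,0,45,0.1,-0.9,0,0,45,0.1,-0.9,0,0,45,0.1,-0.9,0,0,45,0.1,-0.9,0,0,45,0.1,-0.9,0,0,45,0.1,-0.9,0,0,45,0.1,-0.9,0,0,45,0.1,-0.9,0,0,45,0.1,-0.8,0,0]'; python3 t.py
python3 -m jog '[45,0,0,-1,0, 45,0,0,-1,0,45,0,0,0,0,45,0,0,0.4,0.8,45,0,0,0.4,0.9,45,0,0,0.4,0.9,45,0,0,0.4,0.9,45,0,0,0.4,0.9,45,0,0,0.4,0.6,45,0,0,0.4,0]'
python3 -c "
from h import *
go([.413,-.2915,.050],57.5)"
```

```text
clock: 37.9
position: [0.4164, -0.2554, 0.2223]
ee_rot: [-0.035, 3.07, 0.004]
force: [1.0, -0.2, -0.8]
width: 0.491
pos [ 0.416 -0.255  0.222] tilt [ 0.0717  0.0037 -0.9974]
clock: 38.73
position: [0.4099, -0.268, 0.1767]
ee_rot: [0.835, 2.971, 0.04]
force: [-0.1, 0.4, 0.0]
width: 0.487
pos [ 0.4099 -0.268   0.1767] yaw 58.7 q7 1.11 tilt [ 0.061  0.01  -0.998] shift [-0.23 -0.59  3.16] turn 0.19 clock 38.73 F [-0.1  0.4  0. ] w 0.487
```

```bash

python3 -m jog '[45,-0.06,-0.15,0.3,0.1,45,-0.06,-0.15,0.5,0.1,45,-0.06,-0.15,0.5,0,45,-0.06,-0.1,0.5,0,45,0,0,0.5,0,45,0,0,0.3,0]'
python3 -c "
from h import *
go([.413,-.2915,.050],57.5)"
```

```text
clock: 39.23
position: [0.4085, -0.2917, 0.0603]
ee_rot: [0.869, 2.97, 0.043]
force: [0.3, 0.1, -0.0]
width: 0.489
pos [ 0.4085 -0.2917  0.0603] yaw 57.4 q7 0.96 tilt [ 0.053  0.013 -0.999] shift [-0.08  0.05  0.26] turn -0.01 clock 39.23 F [ 0.3  0.1 -0. ] w 0.489
```

```bash

python3 -m jog '[45,-0.08,0.05,0.12,0,45,0,0,0,0]'
python3 -c "
from h import *
go([.413,-.2915,.050],57.5)"
```

```text
clock: 39.4
position: [0.4104, -0.2911, 0.0512]
ee_rot: [0.87, 2.976, 0.046]
force: [1.3, -0.8, 0.9]
width: 0.49
pos [ 0.4104 -0.2911  0.0512] yaw 57.4 q7 0.95 tilt [ 0.047  0.017 -0.999] shift [-0.06  0.03  0.03] turn -0.01 clock 39.4 F [ 1.3 -0.8  0.9] w 0.49
```

```bash

python3 -m jog '[10,-0.05,0,0.03,0,10,0,0,0,0,10,0,0,0,0,10,0,0,0,0,10,0,0,0,0]' 15; python3 t.py
python3 -m jog '[10,0,0,-0.3,0,10,0,0,-0.6,0,10,0,0,-0.8,0,10,0,0,-1,0,10,0,0,-1,-0.8,10,0,0,0,-0.9,10,0,0,0,-0.9,10,0,0,0,-0.9,10,0,0,0,-0.9,10,0,0,0,-0.9]' 15
python3 -c "
from h import *
go([.4795,.094,.2],90)"
```

```text
clock: 39.82
position: [0.4132, -0.2931, 0.0514]
ee_rot: [0.869, 2.975, 0.044]
force: [-0.3, -1.7, -0.8]
width: 0.177
pos [ 0.413 -0.293  0.051] tilt [ 0.0486  0.0157 -0.9987]
clock: 40.65
position: [0.4048, -0.2928, 0.2174]
ee_rot: [-0.019, 3.091, 0.016]
force: [0.2, 0.0, -2.0]
width: 0.173
pos [ 0.4048 -0.2928  0.2174] yaw 90.7 q7 1.67 tilt [ 0.05   0.01  -0.999] shift [-1.96  9.64  0.63] turn 0.12 clock 40.65 F [ 0.2  0.  -2. ] w 0.173
```

```bash

python3 -m jog '[10,-0.12,0.4,0,0,10,-0.12,0.75,0,0,10,-0.12,0.75,0,0,10,-0.12,0.75,0,0,10,-0.12,0.75,0,0,10,-0.12,0.75,0,0,10,-0.12,0.75,0,0,10,-0.12,0.75,0,0,10,-0.12,0.75,0,0,10,-0.12,0.75,0,0,10,-0.12,0.75,0,0,10,-0.12,0.6,0,0,10,0,0.3,0,0]' 15
python3 -c "
from h import *
go([.4795,.094,.125],90)"
```

```text
clock: 41.73
position: [0.4543, 0.0779, 0.2334]
ee_rot: [-0.003, 3.087, 0.005]
force: [-0.2, 0.2, -1.1]
width: 0.172
pos [0.4543 0.0779 0.2334] yaw 90.1 q7 0.88 tilt [ 0.055  0.003 -0.998] shift [-0.48  0.39  2.74] turn 0.02 clock 41.73 F [-0.2  0.2 -1.1] w 0.172
```

```bash

python3 -m jog '[10,-0.1,0.13,0.3,0,10,-0.1,0.13,0.4,0,10,-0.1,0.13,0.4,0,10,-0.1,0.05,0.4,0,10,-0.05,0,0.4,0,10,0,0,0.3,0,10,0,0,0,0]' 15
python3 -c "
from h import *
go([.4795,.094,.1125],90)"
```

```text
clock: 42.32
position: [0.4752, 0.107, 0.1508]
ee_rot: [-0.013, 3.079, 0.006]
force: [-0.2, -0.4, -1.4]
width: 0.17
pos [0.4752 0.107  0.1508] yaw 90.5 q7 0.68 tilt [ 0.063  0.004 -0.998] shift [-0.04 -0.33  0.96] turn 0.08 clock 42.32 F [-0.2 -0.4 -1.4] w 0.17
```

```bash

python3 -m jog '[10,-0.05,-0.15,0.2,0.05,10,0,-0.15,0.25,0,10,0,0,0.2,0]' 15
python3 -m jog '[10,0,0,0.1,0]' 15
python3 -c "
from h import *
go([.4805,.094,.1115],90)"
```

```text
clock: 42.57
position: [0.4797, 0.0948, 0.1262]
ee_rot: [-0.004, 3.075, 0.006]
force: [-0.7, -1.4, -2.3]
width: 0.172
clock: 42.65
position: [0.4798, 0.0939, 0.1214]
ee_rot: [-0.002, 3.076, 0.005]
force: [-0.5, -0.3, -0.2]
width: 0.172
pos [0.4798 0.0939 0.1214] yaw 90.1 q7 0.65 tilt [ 0.066  0.003 -0.998] shift [-0.    0.    0.25] turn 0.01 clock 42.65 F [-0.5 -0.3 -0.2] w 0.172
```

```bash

python3 -m jog '[10,0,0,0.12,0,10,0,0,0.08,0]' 15
python3 -m jog '[10,0,0,0.06,0]' 15
python3 -c "
from h import *
go([.4805,.094,.1115],90)"
```

```text
clock: 42.82
position: [0.4804, 0.0931, 0.1125]
ee_rot: [0.0, 3.076, 0.005]
force: [0.2, 0.6, -1.2]
width: 0.172
clock: 42.9
position: [0.4817, 0.0929, 0.1105]
ee_rot: [0.001, 3.074, 0.004]
force: [-4.6, -4.0, 22.9]
width: 0.174
pos [0.4817 0.0929 0.1105] yaw 90.0 q7 0.62 tilt [ 0.068  0.003 -0.998] shift [ 0.03  0.03 -0.03] turn -0.01 clock 42.9 F [-4.6 -4.  22.9] w 0.174
```

```bash

python3 -m jog '[28,0,0,-0.04,0,28,0,0,0,0,28,0,0,0,0,28,0,0,-0.3,0,28,0,0,-1,0,28,0,0,-1,0,28,0,0,-1,0,28,0,0,0,0]' 15
python3 - <<'E'
from h import *
i=get_image("wrist");c=P("wrist");cv2.imwrite("pics/w10.png",i[:,:,::-1]);mods("wrist",i,c,z=.104)
go([.529,-.284,.2],90)
E
python3 -m jog '[45,-0.15,-0.5,0,0,45,-0.15,-0.9,0,0,45,-0.15,-0.9,0,0,45,-0.15,-0.9,0,0,45,-0.15,-0.9,0,0,45,-0.15,-0.9,0,0,45,-0.15,-0.9,0,0,45,-0.15,-0.9,0,0,45,-0.15,-0.9,0,0,45,-0.15,-0.8,0,0,45,-0.1,-0.3,0,-0.5,45,0,0,0.1,-0.9,45,0,0,0.1,-0.9,45,0,0,0.1,-0.9,45,0,0,0.1,-0.7]'
python3 - <<'E'
from h import *
i=get_image("wrist");c=P("wrist");cv2.imwrite("pics/w11.png",i[:,:,::-1]);mods("wrist",i,c)
mods("top",get_image("top"))
go([.529,-.284,.05],113.5)
E
```

```text
clock: 43.57
position: [0.4703, 0.0955, 0.2506]
ee_rot: [-0.009, 3.08, 0.009]
force: [2.6, 0.6, 0.6]
width: 0.307
wrist px [275. 198.] centre 0.4759 0.0907 size 0.017 0.054 long axis 179.5 jaw yaw 89.5
wrist px [214. 204.] centre 0.4801 0.0438 size 0.02 0.054 long axis 179.9 jaw yaw 89.9
wrist px [337. 203.] centre 0.4786 0.1382 size 0.019 0.054 long axis 180.0 jaw yaw 90.0
pos [0.4697 0.0944 0.248 ] yaw 90.3 q7 0.86 tilt [ 0.06   0.005 -0.998] shift [-1.37 -9.47  1.24] turn 0.04 clock 43.62 F [-0.4  0.5  0.1] w 0.306
clock: 44.87
position: [0.5337, -0.2741, 0.2309]
ee_rot: [-0.662, 3.015, -0.007]
force: [-0.1, -0.1, -0.4]
width: 0.492
wrist px [272. 165.] centre 0.5259 -0.2884 size 0.052 0.018 long axis 24.2 jaw yaw 114.2
pos [ 0.5333 -0.2739  0.2303] yaw 114.6 q7 1.88 tilt [ 0.053  0.008 -0.999] shift [ 0.44 -0.12  4.49] turn 0.18 clock 44.97 F [-0.9  0.6 -0.2] w 0.487
```

```bash

python3 -m jog '[45,0.08,0,0.3,0,45,0.08,0,0.5,0,45,0.08,0,0.5,0,45,0.08,0,0.5,0,45,0.08,0,0.5,0,45,0.05,0,0.5,0,45,0,0,0.5,0,45,0,0,0.4,0,45,0,0,0,0]'
python3 -c "
from h import *
go([.528,-.286,.05],114.2)"
```

```text
clock: 45.72
position: [0.5213, -0.2782, 0.0715]
ee_rot: [-0.623, 3.026, -0.002]
force: [-0.7, 0.4, 0.2]
width: 0.491
pos [ 0.5213 -0.2782  0.0715] yaw 113.3 q7 1.72 tilt [ 0.051  0.009 -0.999] shift [-0.05 -0.24  0.54] turn -0.16 clock 45.72 F [-0.7  0.4  0.2] w 0.491
```

```bash

python3 -m jog '[45,-0.05,-0.15,0.1,-0.1,45,0,-0.12,0.2,0,45,0,0,0.1,0,45,0,0,0,0]'
python3 -c "
from h import *
go([.528,-.286,.05],114.2)"
```

```text
clock: 46.05
position: [0.529, -0.288, 0.0554]
ee_rot: [-0.636, 3.023, -0.003]
force: [-0.1, 0.5, 0.5]
width: 0.487
pos [ 0.529  -0.288   0.0554] yaw 113.7 q7 1.72 tilt [ 0.052  0.009 -0.999] shift [0.01 0.06 0.13] turn -0.08 clock 46.05 F [-0.1  0.5  0.5] w 0.487
```

```bash

python3 -m jog '[45,0,0.05,0.12,0,10,0,0,0,0,10,0,0,0,0,10,0,0,0,0,10,0,0,0,0,10,0,0,0,0]' 15
python3 -m jog '[10,0,0,-0.3,0,10,0,0,-0.6,0,10,0,0,-0.8,0,10,0,0,-1,0,10,0,0,-1,0.7,10,0,0,0,0.9,10,0,0,0,0.9,10,0,0,0,0.9,10,0,0,0,0.5,10,0,0,0,0]' 15
python3 -c "
from h import *
go([.4795,.188,.2],90)"
```

```text
clock: 46.55
position: [0.5296, -0.2862, 0.0523]
ee_rot: [-0.633, 3.021, -0.006]
force: [-0.0, -1.0, -0.1]
width: 0.176
clock: 47.38
position: [0.5202, -0.2845, 0.2154]
ee_rot: [0.015, 3.085, 0.014]
force: [0.1, -0.1, -1.2]
width: 0.176
pos [ 0.5202 -0.2845  0.2154] yaw 89.5 q7 1.51 tilt [ 0.056  0.009 -0.998] shift [ 1.15 11.8   0.43] turn -0.09 clock 47.38 F [ 0.1 -0.1 -1.2] w 0.176
```

```bash

python3 -m jog '[10,0.04,0.4,0,0,10,0.06,0.75,0,0,10,0.06,0.75,0,0,10,0.06,0.75,0,0,10,0.06,0.75,0,0,10,0.06,0.75,0,0,10,0.06,0.75,0,0,10,0.06,0.75,0,0,10,0.06,0.75,0,0,10,0.06,0.75,0,0,10,0.06,0.75,0,0,10,0.06,0.75,0,0,10,0.06,0.75,0,0,10,0.06,0.75,0,0,10,0.05,0.75,0,0,10,0,0.6,0,0,10,0,0.2,0,0]' 15
python3 -c "
from h import *
go([.4795,.19,.125],90)"
```

```text
clock: 48.8
position: [0.4757, 0.2025, 0.2235]
ee_rot: [-0.041, 3.083, 0.008]
force: [-0.0, 0.1, -0.9]
width: 0.172
pos [0.4757 0.2025 0.2235] yaw 91.5 q7 0.62 tilt [ 0.058  0.006 -0.998] shift [ 0.06 -0.33  2.46] turn 0.25 clock 48.8 F [-0.   0.1 -0.9] w 0.172
```

```bash

python3 -m jog '[10,0,-0.15,0.2,0.1,10,0,-0.15,0.4,0.1,10,0,0,0.4,0.05,10,0,0,0.4,0,10,0,0,0.4,0,10,0,0,0.4,0,10,0,0,0,0]' 15
python3 -c "
from h import *
go([.4805,.19,.1135],90)"
```

```text
clock: 49.38
position: [0.4806, 0.1871, 0.1325]
ee_rot: [-0.017, 3.083, 0.004]
force: [-0.1, -1.7, -1.9]
width: 0.173
pos [0.4806 0.1871 0.1325] yaw 90.6 q7 0.5 tilt [ 0.058  0.003 -0.998] shift [0.03 0.07 0.47] turn 0.1 clock 49.38 F [-0.1 -1.7 -1.9] w 0.173
```

```bash

python3 -m jog '[10,0.02,0.07,0.15,0.1,10,0,0.02,0.15,0,10,0,0,0.1,0]' 15
python3 -m jog '[10,0,0,0.1,0]' 15
python3 -c "
from h import *
go([.4805,.19,.1115],90)"
```

```text
clock: 49.63
position: [0.4812, 0.1885, 0.1164]
ee_rot: [0.003, 3.083, 0.003]
force: [-0.0, -0.1, -0.8]
width: 0.175
clock: 49.72
position: [0.4817, 0.1884, 0.1125]
ee_rot: [0.003, 3.083, 0.003]
force: [0.1, 0.7, -1.4]
width: 0.174
pos [0.4817 0.1884 0.1125] yaw 89.9 q7 0.46 tilt [ 0.059  0.002 -0.998] shift [0.03 0.04 0.02] turn -0.02 clock 49.72 F [ 0.1  0.7 -1.4] w 0.174
```

```bash

python3 -m jog '[10,0.03,0,0.05,0]' 15
python3 -m jog '[10,0,0,0.02,0]' 15
python3 -m jog '[28,0,0,-0.02,0,28,0,0,0,0,28,0,0,0,0,28,0,0,-0.3,0,28,0,0,-1,0,28,0,0,-1,0,28,0,0,-1,0,28,0,0,0,0]' 15
python3 - <<'E'
from h import *
i=get_image("wrist");c=P("wrist");cv2.imwrite("pics/w12.png",i[:,:,::-1]);mods("wrist",i,c,z=.104)
u=np.array([np.cos(np.radians(15)),np.sin(np.radians(15))])
go([*(np.array([.535,.374])+.075*u),.2],-75)
E
```

```text
clock: 49.8
position: [0.4819, 0.1888, 0.1114]
ee_rot: [0.004, 3.08, 0.004]
force: [-1.1, -5.0, 21.6]
width: 0.172
clock: 49.88
position: [0.4821, 0.1888, 0.1114]
ee_rot: [0.004, 3.079, 0.003]
force: [-7.4, -2.9, 11.0]
width: 0.173
clock: 50.55
position: [0.4718, 0.1904, 0.2517]
ee_rot: [-0.004, 3.082, 0.006]
force: [0.3, 1.7, -0.0]
width: 0.308
wrist px [160. 197.] centre 0.4761 0.0964 size 0.054 0.024 long axis 0.1 jaw yaw 90.1
wrist px [277. 197.] centre 0.476 0.1864 size 0.054 0.017 long axis 0.1 jaw yaw 90.1
wrist px [221. 202.] centre 0.4792 0.1407 size 0.026 0.054 long axis 179.5 jaw yaw 89.5
wrist px [102. 202.] centre 0.4802 0.0495 size 0.028 0.054 long axis 179.8 jaw yaw 89.8
pos [0.4714 0.1892 0.2491] yaw 90.1 q7 0.65 tilt [ 0.058  0.002 -0.998] shift [-3.33  5.1   1.43] turn -2.48 clock 50.6 F [-0.2  1.  -0.8] w 0.303
```

View pics/w12.png

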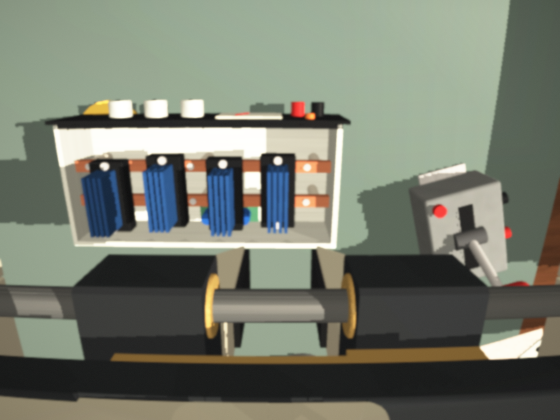

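```bash

python3 -m jog '[0,0,0,0,-0.8,0,0,0,0,-0.9,0,0,0,0,-0.8,0,-0.57,0.5,0,0,0,-0.57,0.5,0,0,0,-0.57,0.5,0,0,0,-0.57,0.5,0,0,0,-0.57,0.5,0,0,0,-0.57,0.5,0,0,0,-0.57,0.5,0,0,0,-0.5,0.4,0,0,0,0,0,0,0]'
python3 - <<'E'
from h import *
u=np.array([np.cos(np.radians(15)),np.sin(np.radians(15))])
go([*(np.array([.535,.374])+.075*u),.122],105)
E
```

```text
clock: 51.6
position: [0.6061, 0.3882, 0.2524]
ee_rot: [-0.415, 3.063, -0.027]
force: [-1.4, -0.6, -0.2]
width: 0.006
pos [0.6061 0.3882 0.2524] yaw 105.4 q7 0.75 tilt [ 0.052 -0.01  -0.999] shift [0.09 0.19 3.25] turn 0.07 clock 51.6 F [-1.4 -0.6 -0.2] w 0.006
```

```bash

python3 -m jog '[0,0,0.1,0.4,0,0,0,0.1,0.5,0,0,0,0,0.5,0,0,0,0,0.5,0,0,0,0,0.5,0,0,0,0,0.4,0,0,0,0,0,0]'
python3 - <<'E'
from h import *
u=np.array([np.cos(np.radians(15)),np.sin(np.radians(15))])
go([*(np.array([.535,.374])-.0125*u),.122],105)
E
```

```text
clock: 52.18
position: [0.6054, 0.3933, 0.1301]
ee_rot: [-0.422, 3.069, -0.029]
force: [-0.2, -0.1, -0.3]
width: 0.006
pos [0.6054 0.3933 0.1301] yaw 105.6 q7 0.67 tilt [ 0.046 -0.012 -0.999] shift [2.14 0.02 0.12] turn 0.11 clock 52.18 F [-0.2 -0.1 -0.3] w 0.006
```

```bash

python3 -m jog '[0,0.2,0,0.1,0,0,0.25,0,0.05,0,0,0.25,0,0,0,0,0.25,0,0,0,0,0.25,0,0,0,0,0.25,0,0,0,0,0.25,0,0,0,0,0.25,0,0,0]'
python3 - <<'E'
from h import *
u=np.array([np.cos(np.radians(15)),np.sin(np.radians(15))])
go([*(np.array([.535,.374])-.0125*u),.122],105)
E
```

```text
clock: 52.85
position: [0.5327, 0.3682, 0.1247]
ee_rot: [-0.41, 3.061, -0.022]
force: [2.6, 1.7, -1.3]
width: 0.004
pos [0.5327 0.3682 0.1247] yaw 105.2 q7 0.55 tilt [ 0.055 -0.007 -0.998] shift [0.22 0.13 0.05] turn 0.04 clock 52.85 F [ 2.6  1.7 -1.3] w 0.004
```

```bash

python3 -m jog '[0,0.12,0,0.05,0,0,0.12,0,0,0,0,0.1,0,0,0]'
python3 -m jog '[0,0.1,0,0,0,0,0.08,0,0,0,0,0.08,0,0,0]'
python3 t.py
```

```text
clock: 53.1
position: [0.5258, 0.3654, 0.1245]
ee_rot: [-0.404, 3.047, -0.012]
force: [18.2, 10.5, -14.4]
width: 0.002
clock: 53.35
position: [0.5258, 0.3647, 0.1259]
ee_rot: [-0.393, 3.032, 0.002]
force: [10.5, 6.5, -7.9]
width: 0.005
pos [0.526 0.365 0.126] tilt [ 0.0837  0.0119 -0.9964]
```

```bash

python3 -m jog '[0,-0.4,0,0,0,0,-0.5,0,0,0,0,-0.3,0,-0.5,0,0,0,0,-0.8,0,0,0,0,-0.8,0,0,0,0,-0.8,0,0,0,0,-0.8,0,0,0,-0.9,0,0,0,0,-0.9,0,0,0,0,-0.9,0,0,0,0,-0.9,0,0,0,0,-0.9,0,0,0,0,-0.9,0,0,0,0,-0.9,0,0,0,0,-0.9,0,0,0,0,-0.9,0,0,0,0,-0.9,0,0,0,0,-0.9,0,0,0,0,-0.9,0,0,0,0,-0.9,0,0]'
python3 - <<'E'
from h import *
i=get_image("top");s=get_image("scene");cv2.imwrite("pics/top13.png",i[...,::-1])
go([.5,-.3,.25])
cv2.imwrite("pics/c13.png",np.hstack([cv2.resize(i[90:290,70:310,::-1],(480,400),interpolation=cv2.INTER_CUBIC),cv2.resize(s[140:360,200:440,::-1],(320,293))[0:293].copy() if 0 else cv2.resize(s[140:360,220:440,::-1],(400,400))[:, :320]]))
E
```

```text
clock: 55.02
position: [0.678, -0.09, 0.2923]
ee_rot: [-0.42, 3.034, 0.005]
force: [1.3, -0.2, 0.2]
width: 0.001
pos [ 0.6792 -0.0974  0.2907] yaw 105.1 q7 1.46 tilt [ 0.076  0.01  -0.997] shift [ 5.71 -3.71  0.62] turn 0 clock 55.12 F [-0.4 -0.7 -0.6] w 0.009
```

View pics/c13.png

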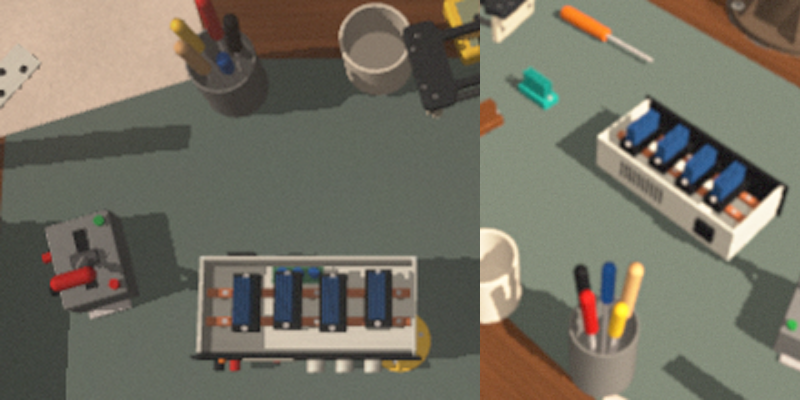

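```bash
python3 - <<'E'
from h import *
for f in("top0","top13"):
    i=cv2.imread(f"pics/{f}.png");hsv=cv2.cvtColor(i,cv2.COLOR_BGR2HSV);m=cv2.inRange(hsv,(0,170,90),(6,255,255))|cv2.inRange(hsv,(174,170,90),(180,255,255))
    n,l,st,ce=cv2.connectedComponentsWithStats(m)
    for k in range(1,n):
        if st[k,4]>60 and ce[k][0]<160 and ce[k][1]>180:print("grip",ray("top",[ce[k]],.109).round(4))
    if f=="top13":
        # rear white rim edge / black panel edge heading: darkest row right below the tray
        g=i.max(2); p=[(c,250+np.argmin(g[250:275,c])) for c in range(170,275,2)]
        w=ray("top",p,.074)[:,:2].astype(np.float32);r=cv2.fitLine(w,cv2.DIST_HUBER,0,.01,.01).ravel();print("panel",np.degrees(np.arctan2(r[1],r[0]))%180,r[2:])
        m=cv2.inRange(hsv,(105,110,45),(125,255,255));n,l,st,ce=cv2.connectedComponentsWithStats(m)
        for k in range(1,n):
            if st[k,4]>100 and 170<ce[k][0]<290 and ce[k][1]>210:
                w=ray("top",np.argwhere(l==k)[:,::-1],.104)[:,:2].astype(np.float32);print("mod",cv2.minAreaRect(w))
E
```

```text
grip [[0.5076 0.3709 0.109 ]]
grip [[0.5057 0.3699 0.109 ]]
panel 89.48259 [0.4231359  0.12160169]
mod ((0.48562705516815186, 0.04239049553871155), (0.047407642006874084, 0.012922822497785091), 0.087098628282547)
mod ((0.48197951912879944, 0.18729208409786224), (0.04762928560376167, 0.015091695822775364), 1.3295482397079468)
mod ((0.4850364625453949, 0.14222827553749084), (0.045530833303928375, 0.015088980086147785), 0.9403467774391174)
mod ((0.4825824201107025, 0.0928049236536026), (0.045356571674346924, 0.0150687787681818), 0.5125916600227356)
```

Everything checks out, so I'll hand in.

```bash
python3 -c "
from cell import *
print(sign_off())"
```

```text
the job is handed in; nothing more can be done
None
```

I finished the job and handed it in at about 55 s. I threw the lever off to its stop and swung the chassis a quarter turn with its foot still in the ring. I then set all four blue modules across both copper bars and threw the lever back to its "on" stop.

**Last checks, all good:**
- **Chassis:** the panel line read 89.5°, where 90° is square to the robot.
- **Modules:** all four are upright and within about 1.5° of square. The top camera puts them 3–6 mm off the bar midline; the wrist camera put them within about 3 mm, so the two disagree slightly.
- **Lever:** the grip is back within 2 mm of its starting "on" position.

**Along the way:**
- **Module knocked aside:** one module moved about 3 cm during the run, so I measured it again before picking it up.
- **Low grip:** I first picked up one module by its base instead of its heat sink, but it still seated properly.
- **Tool tilt:** the tool drifted up to about 7° from vertical while pushing; I partly worked that back.

I never touched the mug, bottle, tin, jar, screwdriver or look-alike modules. I didn't measure their positions again at the end.

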